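Set the clamp tension and knock home the lock pins of a tube mixer

ROBOT

A 7-joint arm with a two-finger parallel gripper is mounted at the origin on the work surface. World frame = base frame: x ahead of the robot, y to its left, z up, the work surface at z = 0. Lengths are in m, angles in rad, forces in N, time in s.
With the tool pointing down it reaches from about 0.35 to 0.775 m from the base axis. Payload 3.1 kg.
Tool frame: the origin (TCP) lies at the very end of the fingers, on their centre line; the grasp point (between the pads) lies 19 mm behind it; z points along the fingers, y is the direction in which the jaws open and shut (so a half turn about z gives the same grasp; the last joint's range is limited). The gripper opens to 85 mm and grips with 20 to 120 N. Pads are 22 mm wide; open, the fingers measure 114 mm over their backs; the gripper's body (76 mm by 85 mm) begins 54 mm behind the grasp point. The pads swing forward as they close: fully open they stand 13 mm farther back than shut.
Start: joints at [1.271, 0.311, 0.014, 1.512, -0.004, 1.319, -0.027], TCP at [0.14, -0.532, 0.231] pointing down, gripper open.
Joint ranges: [-2.7, 2.7], [-0.3, 1.91], [-1.27, 1.3], [0.12, 2.57], [-1.44, 4.58], [0.2, 2.03], [-3.05, 3.05]. Speed limits (rad/s): [2.79, 2.79, 3.14, 3.14, 3.14, 3.14, 3.14].

INTERFACE

Orientations are given as a rotation vector (axis times angle).
In Python, from rig import state, vision, r gives the robot as it stands. The module is installed in compiled form; this text tells all that it offers.
- The arm moves only by the shell command python3 -m creep 'ROWS' [OPENING] [FORCE]. ROWS is JSON, a list that holds one entry, the list of rows, each a list of 4 numbers: the shift along the tool's x, y, z in m, then the turn about the tool's z in degrees. In form: [[[tx, ty, tz, twist], ...]]. A call has 1 to 8 rows; each row shifts and turns the commanded pose from where the row before left it, along the tool's axes as they then stand; what a row does not reach is not made up. A row lasts 1/10 s, in which the tool goes at most 50 mm and 8.59 degrees, less where a joint would pass 70% of its speed; a pose out of reach is approached as far as the arm can. A call with a gripper value outside its range is refused whole. OPENING is the finger opening in m, from 0 to 0.0854, set as the call begins (- or left out, the last holds). The fingers move at their own pace and stop on an object; FORCE is the grip in N (left out, the last holds). Time passes only in rows, so rows that do not move let the fingers close. It gives the time, the measured TCP pose, the force and the opening at its end, in the units of the state.
- state(): the state, without advancing time (a new reading comes with each control period).
- vision.read_camera(name): name is "scene" or "top" or "wrist"; returns a dict with "image" (480x640x3 uint8, blue, green, red), "fx", "fy", "cx", "cy" (pixels), "R" (3x3) and "t" (3): a world point X has camera coordinates R X + t; the wrist camera has in their place "hand_eye" (4x4, takes a point from camera to tool coordinates, whose origin is the TCP and whose axes are the flange's). Camera axes: x right, y down, z forward; pixel columns grow to the right and rows downward; lengths in m; the calibration is good to about 2 mm. A picture is of the moment at which its call begins: read the wrist's pose just before it. There is no depth.
- r.close_job(): hands the job in, once; it reports no verdict.
The state is a dict: "time": time; "joint_pos": joint angles; "dq": joint speeds; "joint_torque": joint torques, N m; "ee_pos": TCP position; "eef_rot": TCP orientation; "ft_force": force on the tool from outside, world axes, zero at the start; "moment": the same for the moment, N m; "opening": opening from 0.0 (shut) to 1.0 (fully open).
Only numpy, scipy, OpenCV 4.12 (cv2) and the standard library are available. Lean on these libraries where they do the work, as an engineer would, in place of code of your own. Each camera call takes 0.05 s, during which the arm holds its last target.

TASK

Get the tube mixer's rack clamp ready for a run: first turn the black tension knob until the black gauge needle points at the red mark, and let go of it. Then take the mallet from its rest and knock both orange sprung lock pins fully home, one after the other, each with a brisk, square blow of the mallet along the pin (not a slow push, and not with the gripper), and lay the mallet back on its rest the way it lay. Do not shift the red mark, and leave the yellow bin, the amber bottle and the tip box where they stand.

Things in the scene. Friction and masses are not known exactly. Their poses are not given: they have to be found in the camera images.
- mixer: white and grey tube mixer, fixed to the bench. Origin on the bench below the middle of its deck; x away from its front, y to its left, z up. Base plate 220 mm (x) by 400 mm (y), spanning y -130 to +270 mm. Grey gauge pod on its left (y 135 to 270 mm, 70 mm high) carries knob and gauge
- deck_middle (a point): middle of the sloping white deck, on its surface, 85 mm up; the deck (190 x 250 mm) rises along the mixer's +x at 35 degrees. On it a fixed blue tube rack 85 mm wide (caps to 36 mm off the deck) and, between the pins, a steel clamp bar (half width 54 mm, to 29 mm off the deck)
- knob (a joint): black tension knob on the pod, vertical axis, rad: 0 at the start, grows clockwise seen from above, stop at 2.2. Stays where it is left (friction 0.08 N m). Turning it clockwise by 1 rad swings the needle by 0.25 rad. Its grip bar is 62 mm long, 18 mm thick, lying along the mixer's x when joint = 0
- knob_grip (a point): on the knob's axis at the height to grip its bar, 31 mm above the pod's top; the bar's top is 15 mm above this point, the knob's round foot (62 mm diameter) 19 mm below it. Its x axis lies along the bar and turns with the knob
- needle_tip (a point): tip of the black gauge needle, 85 mm from its pivot, which is at the far (+x) end of the pod; at knob 0 the needle points to the mixer's -x. As the knob turns clockwise the tip swings clockwise, towards the mixer's +y, 21 mm for each rad of knob
- mark_tip (a point): the point where the needle tip stands when it points exactly at the red mark (same radius and height as needle_tip). The mark is a red tab 20 x 7 mm just outside the needle's sweep; it lies 15 to 31 mm from the needle tip at the start, always clockwise (needs 0.72 to 1.44 rad of knob)
- pin_left (a joint): left lock pin, sliding along its own axis: 0 = sprung up, grows as it is driven in, 0.018 m = fully home (head on its collar). Starts between 0 and 0.003. A 120 N/m spring plus 5 N of friction resist (5 to 8 N drives it); the friction keeps the pin where it is left, it does not spring back
- pin_left_head: orange round head of the left lock pin, 26 mm diameter, 12 mm thick; origin at the centre of its underside. z = the pin's axis, up and out of the deck, leaning 35 degrees from vertical towards the mixer's front (-x); x = up the slope of the deck. Its black collar (34 mm diameter) stands 4 mm off the deck
- pin_left_top (a point): centre of the top face of the left pin's head, the face to strike, 34 mm off the deck at joint 0; same axes as the head. 90 mm to the mixer's +y of its middle
- pin_right (a joint): right lock pin, sliding along its own axis: 0 = sprung up, grows as it is driven in, 0.018 m = fully home (head on its collar). Starts between 0 and 0.003. A 120 N/m spring plus 5 N of friction resist (5 to 8 N drives it); the friction keeps the pin where it is left, it does not spring back
- pin_right_head: orange round head of the right lock pin, 26 mm diameter, 12 mm thick; origin at the centre of its underside. z = the pin's axis, up and out of the deck, leaning 35 degrees from vertical towards the mixer's front (-x); x = up the slope of the deck. Its black collar (34 mm diameter) stands 4 mm off the deck
- pin_right_top (a point): centre of the top face of the right pin's head, the face to strike, 34 mm off the deck at joint 0; same axes as the head. 90 mm to the mixer's -y of its middle
- mallet: mallet, 0.2 to 0.3 kg: round white head with green band, 46 mm diameter, 70 mm long, axis = the mallet's z; black handle 22 mm (y) by 28 mm (z) along the mallet's -x to 125 mm from the head's axis, at mid height of the head. Origin at the centre of the head's lower striking face, on which it stands on the rest, handle level
- mallet_grip (a point): where to grip the handle: its centre line, 48 mm from the head's axis, 35 mm above the lower striking face; axes as the mallet's
- mallet_face (a point): centre of the lower striking face (same point as the mallet's origin); the striking direction is the mallet's -z
- rest: white mallet rest fixed to the bench, plate 190 x 90 x 8 mm; origin on the bench below the place of the head's axis (black disc). The handle lies along the rest's -x on a saddle 29 mm high at 105 mm, 58 mm wide between lips 8 mm high. With the mallet in place its origin is 8 mm above this origin and their axes agree
- bin: yellow round sharps bin, up to 104 mm diameter, 115 mm tall, loose; origin at the centre of its underside; bystander
- bottle: amber bottle, 68 mm diameter, 110 mm tall, loose; origin at the centre of its underside; bystander
- tipbox: pipette tip box with pink tips, 88 x 123 mm, 56 mm tall, loose; origin at the centre of its underside; bystander

How it is judged:
On the way, in this order (a step that is already met when the one before it is completed fails the run):
1. the needle stands within 5 mm of the red mark, the mallet still unused on its rest, and the fingers have let go of the knob (distance between needle_tip and mark_tip below 0.005 m and contact force between the fingers and mixer below 0.1 N and distance of mallet from where it was at the start of the episode below 0.03 m), for 0.3 s.
2. a pin is struck by the mallet: it moves faster than 0.05 m/s under the mallet, whose head axis is within 0.3 rad of the pin's (((velocity of joint pin_left above 0.05 m/s and contact force between mallet and pin_left_head above 0.5 N and angle between the z axis of mallet and the z axis of pin_left_head, either way round below 0.3 rad) or (velocity of joint pin_right above 0.05 m/s and contact force between mallet and pin_right_head above 0.5 N and angle between the z axis of mallet and the z axis of pin_right_head, either way round below 0.3 rad))).
3. one pin is home (15.5 mm or more) (value of joint any of pin_left, pin_right above 0.0155 m), for 0.1 s.
4. the other pin is struck by the mallet in the same way ((((velocity of joint pin_left above 0.05 m/s and contact force between mallet and pin_left_head above 0.5 N and angle between the z axis of mallet and the z axis of pin_left_head, either way round below 0.3 rad) and value of joint pin_right above 0.0155 m) or ((velocity of joint pin_right above 0.05 m/s and contact force between mallet and pin_right_head above 0.5 N and angle between the z axis of mallet and the z axis of pin_right_head, either way round below 0.3 rad) and value of joint pin_left above 0.0155 m))).
5. both pins are home (value of joint each of pin_left, pin_right above 0.0155 m), for 0.1 s.
At the end, for the whole second after the job is handed in: The needle tip is within 5 mm of the mark, both pins are driven in at least 15.5 of 18 mm, and the mallet lies still on its rest: head upright (within 0.12 rad) on the plate and within 25 mm of its place, handle on the saddle within 0.2 rad of the rest's direction (all of step 5 and distance between needle_tip and mark_tip below 0.005 m and horizontal distance between mallet and rest below 0.025 m and z of mallet in the frame of rest between 0.004 and 0.014 m and angle between mallet's own z axis and vertical below 0.12 rad and x of mallet_grip in the frame of rest below -0.02 m and angle between the x axis of mallet and the x axis of rest, either way round below 0.2 rad and linear speed of mallet below 0.02 m/s); the robot touches nothing.
It fails at once if the fingers or the arm press on a pin (contact force between any of the fingers, the arm and pin_left_head above 1 N or contact force between any of the fingers, the arm and pin_right_head above 1 N).
It fails at once if a bystander is moved more than 30 mm (distance of any of bin, bottle, tipbox from where it was at the start of the episode above 0.03 m).
It fails at once if the red mark is shifted more than 3 mm (distance of mark_tip from where it was at the start of the episode above 0.003 m).
It fails at once if a bystander is tipped (angle between any of bin, bottle, tipbox's own z axis and vertical above 0.35 rad).
It also fails if it takes over 64 s, if anything falls off the work surface, if the arm or the gripper's body presses on something with over 40 N, if the wrist force passes 120 N, or if a joint passes its speed limit or range.

## Working session

There is one attempt and no reset: what is moved stays moved. The work goes in short steps, Python scripts to look and compute and a shell command to move; the robot and the scene stay as the last step left them, time stands still between calls to the robot, and variables do not carry over. Pictures are saved under pics/ and viewed, and the job is handed in when it is done.

```bash
mkdir -p pics; ls; python3 - <<'E'
from rig import state, vision, r
import cv2, numpy as np
s=state(); print({k:np.round(v,3).tolist() for k,v in s.items()})
for n in ["scene","top","wrist"]:
    c=vision.read_camera(n); cv2.imwrite(f"pics/{n}0.png",c["image"])
    print(n,{k:np.round(v,4).tolist() for k,v in c.items() if k!="image"})
E
```

```text
pics
{'time': 0.0, 'joint_pos': [1.271, 0.312, 0.014, 1.513, -0.004, 1.319, -0.027], 'dq': [-0.0, -0.001, -0.001, -0.001, -0.001, -0.0, -0.001], 'joint_torque': [-0.001, -37.992, 0.146, -23.059, 0.012, 0.014, -0.0], 'ee_pos': [0.14, -0.531, 0.23], 'eef_rot': [-3.113, -0.404, 0.001], 'ft_force': [-0.224, 0.636, 0.393], 'moment': [0.008, 0.005, -0.014], 'opening': 0.998}
scene {'fx': 624.0977, 'fy': 624.0977, 'cx': 328.2083, 'cy': 241.3578, 'R': [[-0.6965, 0.7175, 0.0073], [0.4817, 0.4751, -0.7364], [-0.5318, -0.5094, -0.6765]], 't': [0.3756, -0.1956, 1.4777]}
top {'fx': 532.6131, 'fy': 532.6131, 'cx': 324.9384, 'cy': 243.0311, 'R': [[0.007, -1.0, -0.003], [-0.9941, -0.0066, -0.1078], [0.1078, 0.0037, -0.9942]], 't': [-0.0078, 0.5518, 1.21]}
wrist {'fx': 346.3493, 'fy': 346.3493, 'cx': 315.722, 'cy': 242.5905, 'hand_eye': [[-0.0003, -0.9488, -0.3159, 0.0797], [1.0, 0.0001, -0.0011, -0.0004], [0.0011, -0.3159, 0.9488, -0.1411], [0.0, 0.0, 0.0, 1.0]]}
```

View pics/scene0.png

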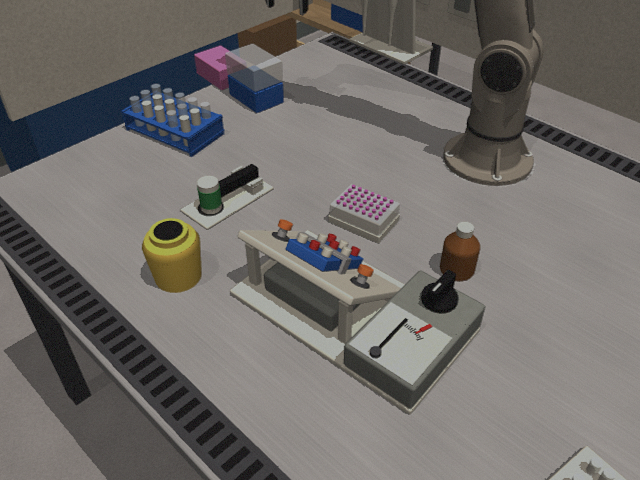

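View pics/top0.png

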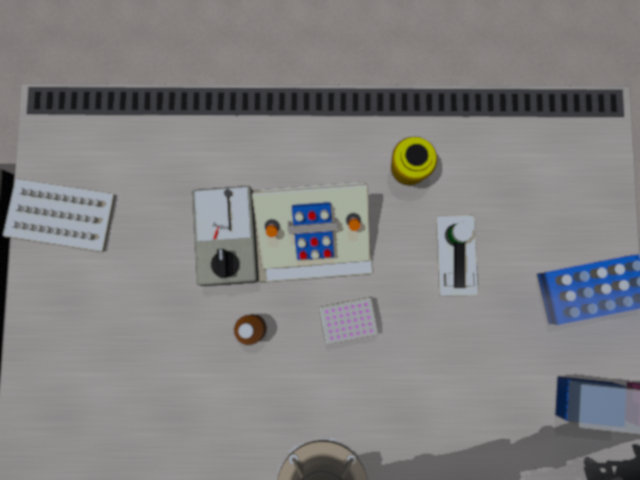

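View pics/wrist0.png

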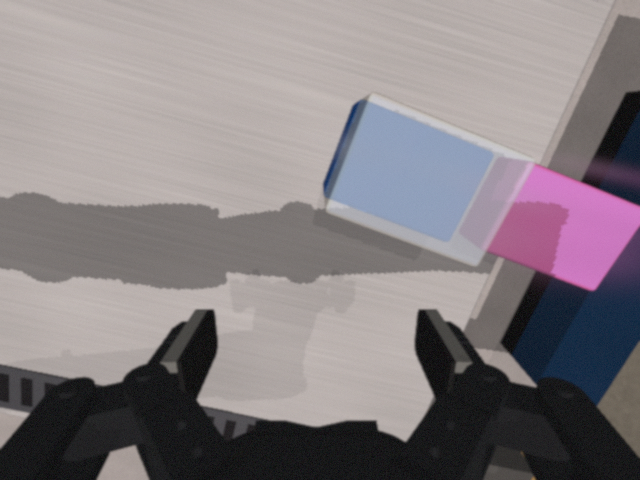

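The scene view shows the mixer with the pod at (415,335), the mallet rest at (228,195), the bin at (172,255), the bottle at (460,250) and the tip box at (365,210). In the top view the mixer lies at (285,235), the knob at (225,263) and the mallet at (460,245). I'll enlarge both for pixel readings.

```bash
cat > h.py <<'E'
import numpy as np, cv2, json
from scipy.spatial.transform import Rotation as Rn
from scipy.optimize import least_squares
from rig import state, vision, r
def cam(n):
    s=state(); c=vision.read_camera(n); im=c["image"]
    K=np.array([[c["fx"],0,c["cx"]],[0,c["fy"],c["cy"]],[0,0,1]])
    if n=="wrist":
        T=np.eye(4);T[:3,:3]=Rn.from_rotvec(s["eef_rot"]).as_matrix();T[:3,3]=s["ee_pos"]
        M=np.linalg.inv(T@np.array(c["hand_eye"]));R,t=M[:3,:3],M[:3,3]
    else: R,t=np.array(c["R"]),np.array(c["t"])
    return im,K@np.c_[R,t]
def save(n,f):
    im,P=cam(n); cv2.imwrite(f"pics/{f}.png",im); np.save(f"{f}.npy",P); return im,P
def crop(f,out,x0,y0,w,h,k):
    im=cv2.imread(f"pics/{f}.png")[y0:y0+h,x0:x0+w]
    cv2.imwrite(f"pics/{out}.png",cv2.resize(im,None,fx=k,fy=k,interpolation=cv2.INTER_CUBIC))
def tri(*obs):
    A=[]
    for P,(u,v) in obs: A+= [u*P[2]-P[0], v*P[2]-P[1]]
    X=np.linalg.svd(np.array(A))[2][-1]; X=X[:3]/X[3]
    e=[np.round((P@np.r_[X,1])[:2]/(P@np.r_[X,1])[2]-uv,1) for P,uv in obs]
    return X,e
def atz(P,uv,z):
    u,v=uv; A=np.array([u*P[2]-P[0],v*P[2]-P[1]])
    return np.r_[np.linalg.solve(A[:,:2],-(A[:,3]+A[:,2]*z)),z]
def proj(P,X): q=P@np.r_[X,1]; return q[:2]/q[2]
def st():
    s=state(); R=Rn.from_rotvec(s["eef_rot"]).as_matrix()
    print("t%.2f"%s["time"],"p",np.round(s["ee_pos"],4),"x",np.round(R[:,0],3),"z",np.round(R[:,2],3),"q",np.round(s["joint_pos"],2),"F",np.round(s["ft_force"],1),"op %.3f"%(s["opening"]*.0854)); return s,R
E
python3 - <<'E'
from h import *
save("scene","s1");save("top","t1")
crop("t1","t1a",185,170,200,125,4)
crop("t1","t1b",380,125,120,180,3)
crop("s1","s1a",225,210,270,200,3-0.04)
crop("s1","s1b",140,140,140,150,4)
E
```

```text
(no output)
```

View pics/t1a.png

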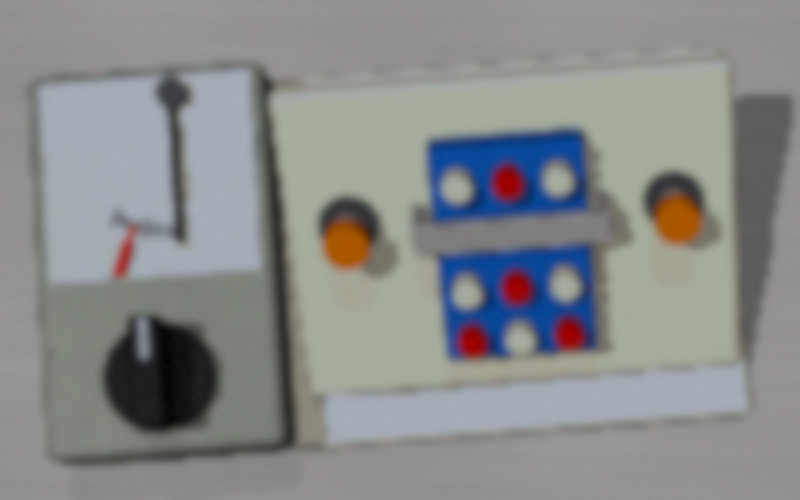

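View pics/t1b.png

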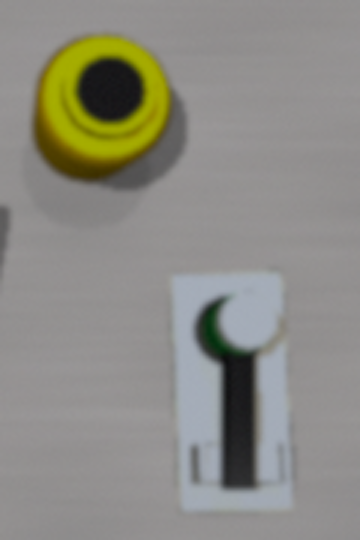

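View pics/s1a.png

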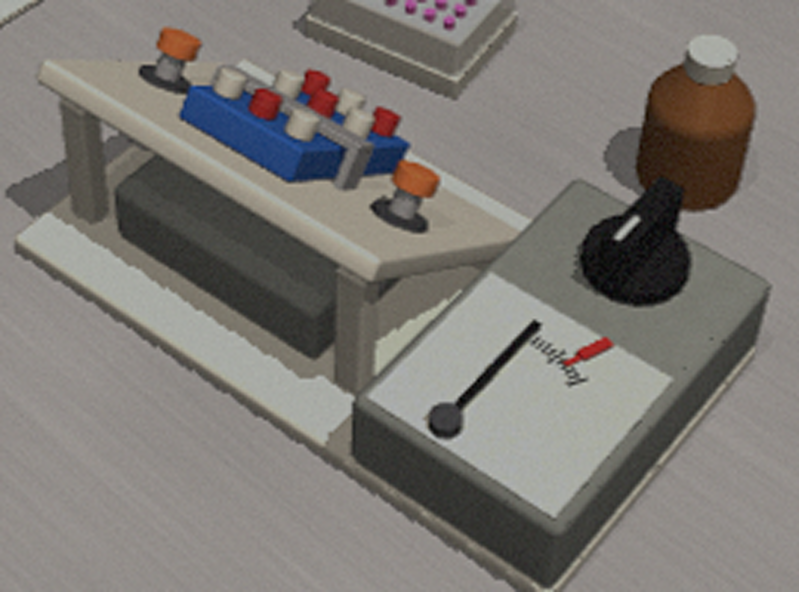

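View pics/s1b.png

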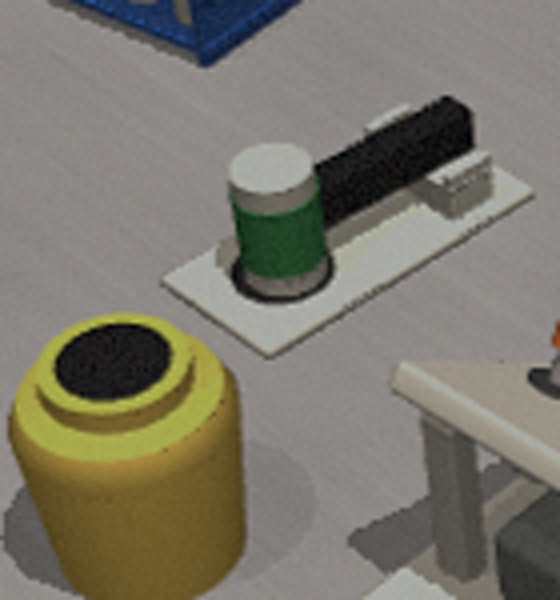

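The crops show these points. Left pin top at t1a (346,246) / s1a (417,177), right pin top at t1a (678,219) / s1a (179,40). The needle runs from its pivot (173,93)/(446,417) to its tip (180,238)/(535,325), and the red tab's inner end is at (132,232)/(575,362). The mallet head and handle are also clear.

```bash
cat > m1.py <<'E'
from h import *
T=np.load("t1.npy");S=np.load("s1.npy")
ta=lambda u,v:(u/4+185,v/4+170); sa=lambda u,v:(u/2.96+225,v/2.96+210)
tb=lambda u,v:(u/3+380,v/3+125); sb=lambda u,v:(u/4+140,v/4+140)
pts={"pinL":(ta(346,246),sa(417,177)),"pinR":(ta(678,219),sa(179,40)),
"pivot":(ta(173,93),sa(446,417)),"tip":(ta(180,238),sa(535,325)),
"markin":(ta(132,232),sa(575,362)),"markout":(ta(119,275),sa(606,345)),
"podFL":(ta(60,455),sa(768,290)),"podRL":(ta(38,85),sa(550,528)),"podRR":(ta(255,70),sa(360,398)),
"headtop":(tb(248,321),sb(272,168)),"handleend_top":(tb(239,486),sb(459,117)),
"bartop":(ta(155,373),sa(645,212)),
}
D={}
for k,(a,b) in pts.items():
    X,e=tri((T,a),(S,b)); D[k]=X; print(k,np.round(X,4),e)
E
python3 m1.py
```

```text
pinL [0.5669 0.1127 0.1134] [array([-0.2,  0.2]), array([-0.3, -0. ])]
pinR [ 0.5823 -0.0676  0.1155] [array([-0.3,  0.3]), array([-0.4, -0. ])]
pivot [0.6585 0.2166 0.0746] [array([-0.3,  0.2]), array([-0.4, -0. ])]
tip [0.5761 0.2102 0.0737] [array([-0.2,  0.1]), array([-0.2, -0. ])]
markin [0.579  0.2394 0.0696] [array([-0.7,  0.5]), array([-0.9, -0. ])]
markout [0.5558 0.2447 0.0684] [array([ 0., -0.]), array([0., 0.])]
podFL [0.4527 0.2801 0.0582] [array([-1.3,  0.8]), array([-1.4,  0. ])]
podRL [0.6661 0.295  0.0627] [array([ 0.3, -0.2]), array([0.4, 0. ])]
podRR [0.6747 0.1713 0.0646] [array([-0.1,  0. ]), array([-0.1, -0. ])]
headtop [ 0.5734 -0.3129  0.0734] [array([-0.3,  0.3]), array([-0.4, -0.1])]
handleend_top [ 0.451  -0.3113  0.0432] [array([-0.3,  0.3]), array([-0.3, -0. ])]
bartop [0.496  0.2175 0.109 ] [array([-1.1,  0.8]), array([-1.3, -0. ])]
```

```bash
python3 -m creep '[[[0.05,0,0,0],[0.05,0,0,0],[0.05,0,0,0],[0.05,0,0,0],[0.05,0,0,0],[0.05,0,0,0],[0.05,0,0,0],[0.05,0,0,0]]]'; python3 -c "
from h import *
st()"
```

```text
time: 1.05
ee_pos: [0.5287, -0.4292, 0.2311]
eef_rot: [3.115, 0.404, -0.0]
ft_force: [0.6, -0.6, 0.3]
opening: 1.002
t1.05 p [ 0.5287 -0.4292  0.2311] x [ 0.967  0.255 -0.   ] z [-0. -0. -1.] q [ 0.72  0.6  -0.11  1.08  0.07  1.46 -0.7 ] F [ 0.6 -0.6  0.3] op 0.086
```

```bash
python3 -m creep '[[[0.05,0,0,0],[0.05,0,0,0],[0.05,0,0,0],[0.05,0,0,0],[0.05,0,0,0],[0.05,0,0,0],[0.05,0,0,0]]]'; python3 -c "
from h import *
st()"
```

```text
time: 1.75
ee_pos: [0.742, -0.3647, 0.2127]
eef_rot: [-3.109, -0.368, -0.01]
ft_force: [-0.8, -0.4, 0.5]
opening: 1.001
t1.75 p [ 0.742  -0.3647  0.2127] x [0.972 0.233 0.007] z [ 0.005  0.011 -1.   ] q [ 0.41  1.13  0.49  0.14 -0.48  1.88 -0.86] F [-0.8 -0.4  0.5] op 0.086
```

```bash
python3 -m creep '[[[0.05,0,-0.03,0],[0,0,-0.05,0],[0,0,-0.05,0],[0,0,-0.05,0],[0,0,-0.05,0]]]'; python3 -c "
from h import *
st()"
```

```text
time: 2.25
ee_pos: [0.7, -0.3487, 0.3267]
eef_rot: [-3.121, -0.331, -0.048]
ft_force: [-0.8, -2.0, 1.4]
opening: 1.0
t2.25 p [ 0.7    -0.3487  0.3267] x [0.977 0.21  0.031] z [ 0.03   0.006 -1.   ] q [ 0.39  1.02  1.09  0.12 -1.05  2.03 -0.85] F [-0.8 -2.   1.4] op 0.085
```

```bash
python3 -m creep '[[[0.05,0,0,0],[0.04,0,-0.03,0],[0.04,0,-0.03,0],[0.04,0,-0.03,0],[0.04,0,-0.03,0]]]'; python3 -c "
from h import *
st()"
```

```text
time: 2.75
ee_pos: [0.7353, -0.2568, 0.3933]
eef_rot: [-3.073, -0.322, -0.245]
ft_force: [1.3, 0.3, 0.2]
opening: 1.003
t2.75 p [ 0.7353 -0.2568  0.3933] x [0.966 0.203 0.161] z [ 0.152  0.058 -0.987] q [ 0.3   0.95  1.3   0.12 -1.35  2.03 -0.99] F [1.3 0.3 0.2] op 0.086
```

```bash
python3 -m creep '[[[-0.037,-0.033,0,0],[-0.037,-0.033,0,0],[-0.037,-0.033,0,0],[-0.037,-0.033,0,0],[-0.037,-0.033,0,0],[-0.037,-0.033,0,0],[-0.037,-0.033,0,0],[-0.037,-0.033,0,0]]]'; python3 -c "
from h import *
st()"
```

```text
time: 3.55
ee_pos: [0.4836, -0.1, 0.3716]
eef_rot: [-3.086, -0.285, -0.293]
ft_force: [-2.3, 2.1, 2.3]
opening: 0.999
t3.55 p [ 0.4836 -0.1     0.3716] x [0.966 0.179 0.19 ] z [ 0.184  0.046 -0.982] q [-0.99  0.    1.25  1.55 -0.09  1.42 -1.12] F [-2.3  2.1  2.3] op 0.085
```

```bash
python3 -m creep '[[[-0.045,-0.02,0,0],[-0.045,-0.02,0,0],[-0.045,-0.02,0,0],[-0.045,-0.02,0,0],[-0.045,-0.02,0,0],[-0.045,-0.02,0,0],[-0.045,-0.01,0,0],[-0.045,-0.01,0,0]]]'; python3 -c "
from h import *
st()"
```

```text
time: 4.35
ee_pos: [0.3298, -0.076, 0.3604]
eef_rot: [-3.065, -0.289, -0.297]
ft_force: [-0.1, 0.2, 0.9]
opening: 1.0
t4.35 p [ 0.3298 -0.076   0.3604] x [0.964 0.18  0.195] z [ 0.186  0.066 -0.98 ] q [ 0.26 -0.3   0.03  1.83 -0.11  1.45 -1.09] F [-0.1  0.2  0.9] op 0.085
```

```bash
python3 -m creep '[[[-0.05,0,0,0],[-0.05,0,0,0],[-0.05,0,0,0],[-0.05,0,0,0],[-0.05,0,0,0]]]'; python3 -c "
from h import *
st()"
```

```text
time: 4.85
ee_pos: [0.2746, -0.1086, 0.3173]
eef_rot: [-3.022, -0.307, -0.177]
ft_force: [-0.2, 0.2, -0.4]
opening: 0.996
t4.85 p [ 0.2746 -0.1086  0.3173] x [0.973 0.194 0.125] z [ 0.105  0.11  -0.988] q [ 0.82 -0.3  -0.23  1.92 -0.22  1.49 -0.75] F [-0.2  0.2 -0.4] op 0.085
```

```bash
python3 -m creep '[[[-0.01,-0.05,0,0],[-0.01,-0.05,0,0],[-0.01,-0.05,0,0],[-0.01,-0.05,0,0],[-0.01,-0.05,0,0],[-0.01,-0.05,0,0]]]'; python3 -c "
from h import *
st()"
```

```text
time: 5.45
ee_pos: [0.277, 0.0101, 0.3026]
eef_rot: [-2.953, -0.31, -0.048]
ft_force: [-0.0, 3.4, 1.8]
opening: 1.0
t5.45 p [0.277  0.0101 0.3026] x [0.978 0.204 0.05 ] z [ 0.014  0.174 -0.985] q [ 0.38 -0.3  -0.18  1.96 -0.23  1.5  -1.13] F [-0.   3.4  1.8] op 0.085
```

```bash
python3 -m creep '[[[0.04,-0.03,0,0],[0.02,-0.045,0,0],[0.02,-0.045,0,0],[0.02,-0.045,0,0],[0.02,-0.045,0,0],[0.01,-0.045,0,0],[0.01,-0.045,0,0]]]'; python3 -c "
from h import *
st()"
```

```text
time: 6.15
ee_pos: [0.3579, 0.3228, 0.3563]
eef_rot: [-2.966, -0.279, -0.049]
ft_force: [1.2, -0.1, -0.2]
opening: 0.997
t6.15 p [0.3579 0.3228 0.3563] x [0.982 0.182 0.048] z [ 0.017  0.164 -0.986] q [ 0.1   0.1  -0.85  1.52 -0.04  1.44 -2.12] F [ 1.2 -0.1 -0.2] op 0.085
```

```bash
python3 -m creep '[[[-0.023,0.044,0,-8.5],[-0.03,0.04,0,-8.5],[-0.036,0.035,0,-8.5],[-0.04,0.029,0,-8.5],[-0.044,0.023,0,-8.5],[-0.047,0.016,0,-8.5],[-0.049,0.009,0,-8.5],[-0.05,0.001,0,-8.5]]]'; python3 -c "
from h import *
st()"
```

```text
time: 6.95
ee_pos: [0.267, 0.106, 0.3139]
eef_rot: [-2.641, -1.412, -0.084]
ft_force: [0.9, 3.1, 1.2]
opening: 0.996
t6.95 p [0.267  0.106  0.3139] x [0.556 0.823 0.118] z [-0.019  0.154 -0.988] q [ 0.05 -0.3  -0.21  1.93 -0.22  1.5  -0.72] F [0.9 3.1 1.2] op 0.085
```

```bash
python3 -m creep '[[[0.019,-0.046,0,-8.5],[0.025,-0.043,0,-8.5],[0.031,-0.039,0,-8.5],[0.037,-0.034,0,-8.5],[0.041,-0.028,0,-8.5],[0.045,-0.022,0,-8.5]]]'; python3 -c "
from h import *
st()"
```

```text
time: 7.55
ee_pos: [0.1561, 0.3364, 0.3492]
eef_rot: [-1.948, -2.32, -0.146]
ft_force: [0.5, 1.1, 0.2]
opening: 0.999
t7.55 p [0.1561 0.3364 0.3492] x [-0.171  0.974  0.145] z [-0.021  0.143 -0.989] q [-0.55 -0.2  -0.44  1.76 -0.18  1.46 -0.8 ] F [0.5 1.1 0.2] op 0.085
```

```bash
python3 -m creep '[[[-0.043,-0.025,0,-8.5],[-0.039,-0.031,0,-8.5],[-0.034,-0.037,0,-8.5],[-0.028,-0.041,0,-8.5],[-0.022,-0.045,0,-8.5],[-0.015,-0.048,0,-8.5]]]'; python3 -c "
from h import *
st()"
```

```text
time: 8.15
ee_pos: [0.0815, 0.163, 0.2424]
eef_rot: [-0.767, -2.864, 0.318]
ft_force: [0.1, 0.6, -0.8]
opening: 1.001
t8.15 p [0.0815 0.163  0.2424] x [-0.856  0.508  0.098] z [-0.208 -0.163 -0.965] q [-0.43 -0.3  -0.44  2.1  -0.17  1.57  0.23] F [ 0.1  0.6 -0.8] op 0.086
```

```bash
python3 -m creep '[[[-0.022,0.043,-0.014,-8.5],[-0.028,0.039,-0.014,-8.5],[-0.034,0.034,-0.014,-8.5],[-0.038,0.028,-0.014,-8.5],[-0.042,0.023,-0.014,0],[-0.042,0.023,-0.014,0],[-0.042,0.023,-0.014,0],[-0.042,0.023,-0.014,0]]]'; python3 -c "
from h import *
st()"
```

```text
time: 8.95
ee_pos: [0.4212, 0.3784, 0.2525]
eef_rot: [0.089, -2.92, 0.226]
ft_force: [0.2, 0.6, 1.0]
opening: 0.999
t8.95 p [0.4212 0.3784 0.2525] x [-0.976 -0.044  0.214] z [-0.204 -0.158 -0.966] q [-0.54  0.57 -0.36  1.13  0.14  1.72  0.76] F [0.2 0.6 1. ] op 0.085
```

```bash
python3 -m creep '[[[-0.029,0.022,-0.03,0],[-0.029,0.022,-0.03,0],[-0.029,0.022,-0.03,0],[-0.029,0.022,-0.03,0],[-0.029,0.022,-0.03,0]]]'; python3 -c "
from h import *
st()"
```

```text
time: 9.45
ee_pos: [0.5296, 0.4647, 0.2941]
eef_rot: [0.072, -2.971, 0.161]
ft_force: [-0.2, -0.2, -1.3]
opening: 1.001
t9.45 p [0.5296 0.4647 0.2941] x [-0.985 -0.039  0.167] z [-0.161 -0.111 -0.981] q [-0.75  0.9   0.08  0.4  -0.09  2.03  0.89] F [-0.2 -0.2 -1.3] op 0.086
```

```bash
python3 -m creep '[[[-0.03,0.022,-0.025,0],[-0.03,0.022,-0.025,0]]]'; python3 -c "
from h import *
st()"
```

```text
time: 9.65
ee_pos: [0.555, 0.4838, 0.2934]
eef_rot: [0.073, -3.02, 0.097]
ft_force: [-0.8, -1.0, -0.1]
opening: 0.998
t9.65 p [0.555  0.4838 0.2934] x [-0.992 -0.045  0.12 ] z [-0.117 -0.067 -0.991] q [-0.74  0.96  0.11  0.28 -0.12  2.03  0.9 ] F [-0.8 -1.  -0.1] op 0.085
```

```bash
python3 -m creep '[[[-0.034,0.016,-0.025,0],[-0.034,0.016,-0.025,0],[-0.034,0.016,-0.025,0]]]'; python3 -c "
from h import *
st()"
```

```text
time: 9.95
ee_pos: [0.5976, 0.4884, 0.3031]
eef_rot: [0.074, -3.096, 0.006]
ft_force: [-0.0, -0.5, -1.5]
opening: 0.999
t9.95 p [0.5976 0.4884 0.3031] x [-0.998 -0.047  0.045] z [-0.045 -0.005 -0.999] q [-0.71  1.02  0.24  0.13 -0.25  2.03  0.93] F [-0.  -0.5 -1.5] op 0.085
```

```bash
python3 -m creep '[[[-0.04,0.005,-0.02,0]]]'; python3 -c "
from h import *
st()"
```

```text
time: 10.05
ee_pos: [0.6025, 0.4857, 0.3027]
eef_rot: [0.075, -3.095, -0.008]
ft_force: [0.3, 0.1, -0.2]
opening: 1.004
t10.05 p [0.6025 0.4857 0.3027] x [-0.998 -0.048  0.046] z [-0.046  0.004 -0.999] q [-0.71  1.03  0.46  0.13 -0.46  2.03  0.95] F [ 0.3  0.1 -0.2] op 0.086
```

```bash
python3 -m creep '[[[0.019,-0.042,0.017,0],[0.019,-0.042,0.017,-1],[0.019,-0.042,0.017,-1],[0.019,-0.042,0.017,0],[0.019,-0.042,0.017,0],[0.019,-0.042,0.017,0],[0,0,0,0]]]'; python3 -c "
from h import *
st(); save('wrist','w1'); save('top','t2')"
```

```text
time: 10.75
ee_pos: [0.5219, 0.2747, 0.2242]
eef_rot: [0.077, -3.082, 0.013]
ft_force: [1.1, -1.0, -0.3]
opening: 1.001
t10.75 p [0.5219 0.2747 0.2242] x [-0.997 -0.049  0.059] z [-0.058 -0.01  -0.998] q [-0.87  0.48  0.57  1.36 -0.26  1.43  1.32] F [ 1.1 -1.  -0.3] op 0.085
```

View pics/w1.png

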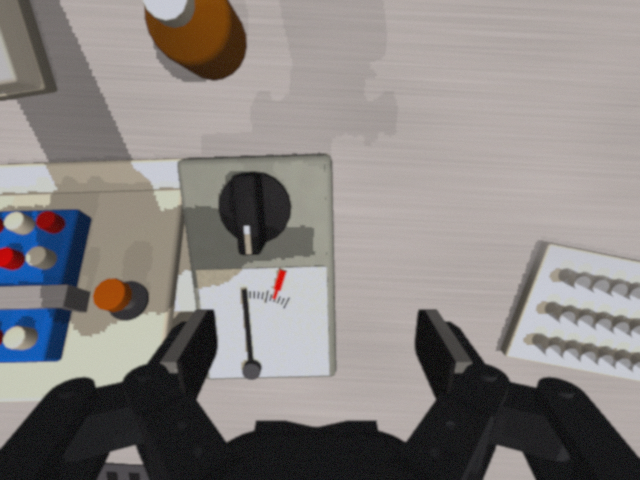

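```bash
python3 -c "
from h import *
crop('w1','w1a',175,150,170,130,4.6); crop('w1','w1b',175,260,170,125,4.6)"
```

```text
(no output)
```

View pics/w1a.png

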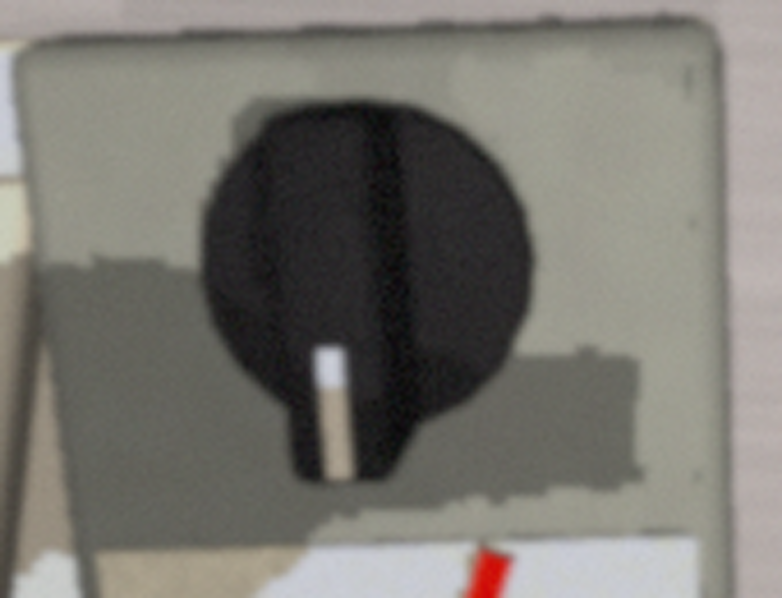

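View pics/w1b.png

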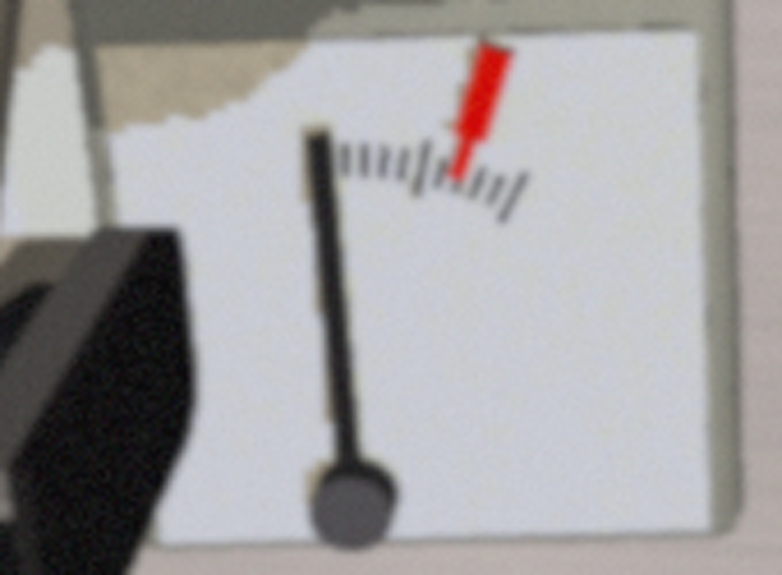

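The wrist picture shows the knob foot centred at w1a (367,262) with the white index toward the gauge. The needle tip is at w1b (317,135), the pivot at (350,508), and the red tab runs from (497,48) to its point (456,180).

```bash
python3 - <<'E'
from h import *
W=np.load("w1.npy");k=4.6
a=lambda u,v:(u/k+175,v/k+150); b=lambda u,v:(u/k+175,v/k+260)
f=atz(W,a(367,262),.082); 
e=atz(W,a(345,470),.11)
print("foot",f,"barend",e)
for z in(.072,.075):
  tip=atz(W,b(317,135),z);piv=atz(W,b(350,508),z+.006);mi=atz(W,b(456,180),z-.002);mo=atz(W,b(497,48),z-.002);n2=atz(W,b(345,450),z)
  an=lambda p:np.arctan2(p[1]-piv[1],-(p[0]-piv[0]))
  print(z,tip,piv,np.linalg.norm(tip-piv),"ang",an(tip),np.arctan2(tip[1]-n2[1],n2[0]-tip[0]),an(mi),an(mo),np.arctan2(mo[1]-mi[1],mi[0]-mo[0]))
E
```

```text
foot [0.49679644 0.22171214 0.082     ] barend [0.52794357 0.22300478 0.11      ]
0.072 [0.57595508 0.2102045  0.072     ] [0.65772089 0.21805201 0.078     ] 0.08236037454617262 ang -0.09568244279763144 -0.0784801447256833 0.2699230483173725 0.2665540059130668 0.25809051400821126
0.075 [0.57466083 0.21082785 0.075     ] [0.65555954 0.21860751 0.081     ] 0.08149308937765899 ang -0.0958706836681666 -0.07848014472568283 0.2699377324774528 0.26656257931361643 0.25809051400821403
```

```bash
python3 -m creep '[[[0.011,-0.026,0.02,-1],[0.011,-0.026,0.03,-1],[0,0,0.035,0],[0,0,0,0],[0,0,0,0]]]' 0.06; python3 -c "
from h import *
st(); save('wrist','w2')"
```

```text
time: 11.35
ee_pos: [0.5088, 0.2361, 0.1465]
eef_rot: [0.156, -3.098, -0.006]
ft_force: [1.0, 0.7, 1.2]
opening: 0.701
t11.35 p [0.5088 0.2361 0.1465] x [-0.994 -0.1    0.039] z [-0.04   0.002 -0.999] q [-0.85  0.46  0.55  1.59 -0.27  1.21  1.44] F [1.  0.7 1.2] op 0.060
```

View pics/w2.png

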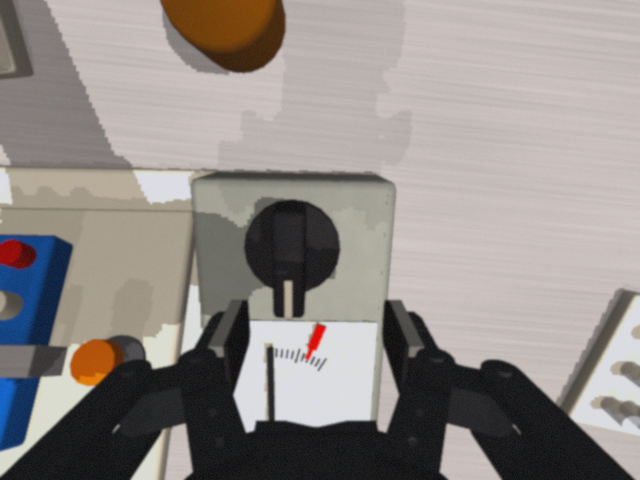

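```bash
python3 - <<'E'
from h import *
W=np.load("w2.npy");W1=np.load("w1.npy")
print(atz(W,(292,246),.082),atz(W,(290,316),.112))
print(tri((W1,(367/4.6+175,262/4.6+150)),(W,(292,246))))
s,R=st(); print(R.T@(np.array([.497,.2205,.11])-s["ee_pos"]))
E
```

```text
[0.49581792 0.22048563 0.082     ] [0.5284356  0.22375763 0.112     ]
(array([0.49822355, 0.22025891, 0.07397515]), [array([-0.1,  0.1]), array([ 0.1, -0.1])])
t11.40 p [0.5096 0.236  0.1473] x [-0.994 -0.1    0.037] z [-0.038  0.002 -0.999] q [-0.85  0.45  0.55  1.59 -0.27  1.21  1.44] F [ 0.3 -0.9  0.2] op 0.060
[ 0.01270409 -0.01437501  0.03771216]
```

```bash
python3 -m creep '[[[0.013,-0.015,0,1],[0,0,0,0],[0,0,0.02,0],[0,0,0.02,0],[0,0,0.018,0],[0,0,0,0]]]'; python3 -c "
from h import *
s,R=st();print(R.T@(np.array([.497,.2205,.088])-s['ee_pos']))"
```

```text
time: 12.0
ee_pos: [0.4933, 0.2182, 0.0865]
eef_rot: [0.126, -3.095, -0.002]
ft_force: [-1.0, -0.1, 0.0]
opening: 0.7
t12.00 p [0.4933 0.2182 0.0865] x [-0.996 -0.081  0.044] z [-0.044 -0.    -0.999] q [-0.83  0.48  0.54  1.72 -0.29  1.06  1.47] F [-1.  -0.1  0. ] op 0.060
[-0.0038308   0.00195658 -0.00161945]
```

Good alignment. Next I nudge x, close with a light grip, and then turn.

```bash
python3 -m creep '[[[-0.004,0.002,0,0],[0,0,0,0],[0,0,0,0],[0,0,0,0],[0,0,0,0],[0,0,0,0]]]' 0.01 25; python3 -c "
from h import *
st()"
```

```text
time: 12.6
ee_pos: [0.499, 0.2201, 0.0888]
eef_rot: [0.124, -3.1, -0.006]
ft_force: [1.0, 1.0, 4.9]
opening: 0.205
t12.60 p [0.499  0.2201 0.0888] x [-0.996 -0.08   0.038] z [-0.039  0.002 -0.999] q [-0.83  0.49  0.54  1.7  -0.3   1.07  1.47] F [1.  1.  4.9] op 0.018
```

Gripped at 18 mm. Turning 80° clockwise (+twist).

```bash
python3 -m creep '[[[0,0,0,8],[0,0,0,8],[0,0,0,8],[0,0,0,8],[0,0,0,8],[0,0,0,8],[0,0,0,8]]]'; python3 -c "
from h import *
st()"; python3 -m creep '[[[0,0,0,8],[0,0,0,8],[0,0,0,8],[0,0,0,0],[0,0,0,0]]]';  python3 -c "
from h import *
st(); save('wrist','w3');crop('w3','w3a',160,200,320,240,2.5)"
```

```text
time: 13.3
ee_pos: [0.4995, 0.2209, 0.0887]
eef_rot: [-1.356, -2.794, 0.02]
ft_force: [1.1, 0.4, 2.9]
opening: 0.204
t13.30 p [0.4995 0.2209 0.0887] x [-0.618  0.785  0.026] z [-0.037  0.004 -0.999] q [-0.98  0.54  0.78  1.71 -0.43  1.1   0.6 ] F [1.1 0.4 2.9] op 0.017
time: 13.8
ee_pos: [0.4998, 0.2209, 0.0887]
eef_rot: [-1.901, -2.462, 0.031]
ft_force: [1.7, 2.4, 5.0]
opening: 0.205
t13.80 p [0.4998 0.2209 0.0887] x [-0.253  0.967  0.013] z [-0.037  0.003 -0.999] q [-1.05  0.58  0.88  1.71 -0.5   1.13  0.24] F [1.7 2.4 5. ] op 0.017
```

View pics/w3.png

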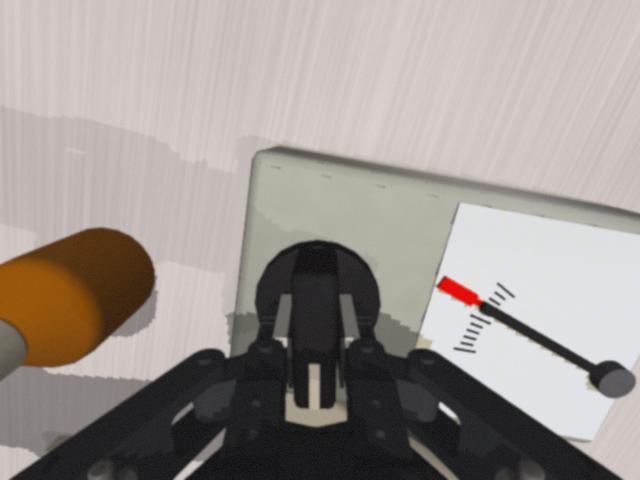

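The needle tip now sits on the red tab's point at (485,307), in line with the tab. Releasing and lifting off.

```bash
python3 -m creep '[[[0,0,0,0],[0,0,0,0],[0,0,0,0],[0,0,0,0],[0,0,-0.02,0],[0,0,-0.04,0],[0,0,-0.05,0],[0,0,-0.02,0]]]' 0.06; python3 -c "
from h import *
st(); save('wrist','w4')"
```

```text
time: 14.65
ee_pos: [0.5052, 0.2189, 0.2214]
eef_rot: [-1.904, -2.461, 0.032]
ft_force: [0.5, -0.4, 0.7]
opening: 0.701
t14.65 p [0.5052 0.2189 0.2214] x [-0.251  0.968  0.011] z [-0.036  0.002 -0.999] q [-1.08  0.46  0.95  1.52 -0.39  1.39  0.15] F [ 0.5 -0.4  0.7] op 0.060
```

View pics/w4.png

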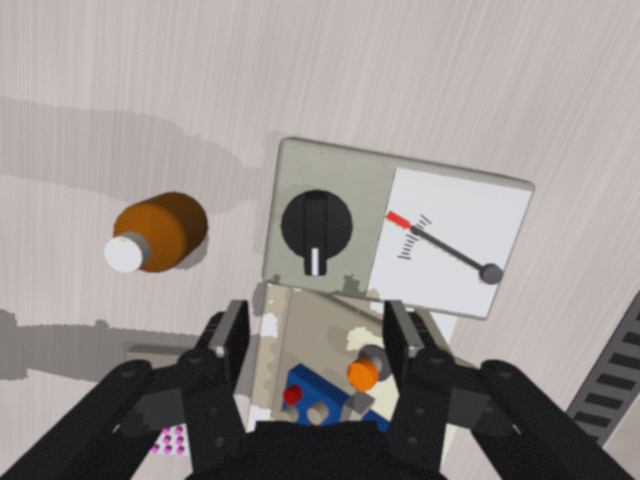

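```bash
python3 -m creep '[[[-0.049,-0.01,0,8.5],[-0.049,-0.004,0,8.5],[-0.049,0.004,0,8.5],[-0.048,0.011,0,8.5],[-0.046,0.018,0,8.5],[-0.043,0.025,0,8.5],[-0.039,0.031,0,8.5],[-0.034,0.036,0,8.5]]]' 0.06; python3 -c "
from h import *
st()"
```

```text
time: 15.5
ee_pos: [0.5167, -0.1779, 0.2158]
eef_rot: [-2.971, -0.972, 0.064]
ft_force: [1.3, 0.5, 0.7]
opening: 0.706
t15.50 p [ 0.5167 -0.1779  0.2158] x [ 0.806  0.591 -0.034] z [-0.043  0.001 -0.999] q [-0.49  0.58  1.21  1.53 -0.51  1.44 -0.18] F [1.3 0.5 0.7] op 0.060
```

```bash
python3 -m creep '[[[-0.027,0.041,0,8.5],[-0.021,0.045,0,8.5],[-0.01,0.03,0,8.5],[0,0,0,8.5],[0,0,0,0]]]' 0.06; python3 -c "
from h import *
st(); save('wrist','w5')"
```

```text
time: 16.0
ee_pos: [0.522, -0.3081, 0.2152]
eef_rot: [-3.139, -0.065, 0.07]
ft_force: [-0.0, -0.1, -0.3]
opening: 0.704
t16.00 p [ 0.522  -0.3081  0.2152] x [ 0.998  0.041 -0.044] z [-0.044  0.001 -0.999] q [-0.18  0.73  1.24  1.36 -0.65  1.54 -0.53] F [-0.  -0.1 -0.3] op 0.060
```

View pics/w5.png

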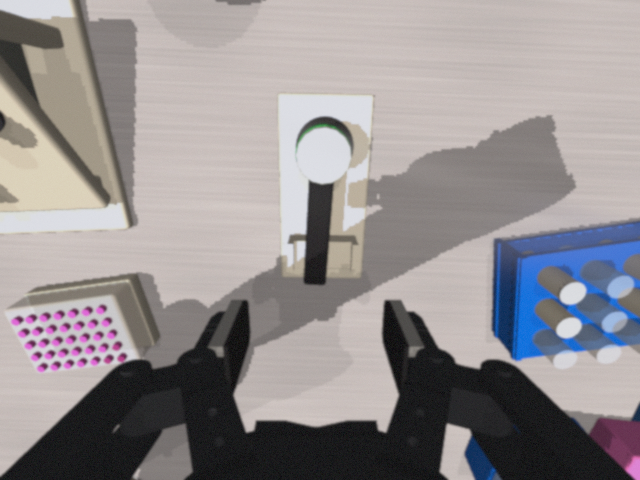

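```bash
python3 - <<'E'
from h import *
W=np.load("w5.npy");T=np.load("t1.npy");S=np.load("s1.npy")
e=atz(W,(315.5,283),.057);n=atz(W,(319.5,186),.057);h=atz(W,(324,155),.078)
print(e,n,h,"yaw",np.arctan2(*(n-e)[[1,0]]),np.arctan2(*(h-e)[[1,0]]))
c=[atz(W,p,.008) for p in((279,95),(283,275),(361,277),(373,97))];print(np.round(c,4))
print("rest yaw",np.arctan2(*(c[0]-c[1])[[1,0]]),np.arctan2(*(c[3]-c[2])[[1,0]]))
print(tri((W,(324,155)),(S,(272/4+140,168/4+140)),(T,(248/3+380,321/3+125))))
s,R=st(); hd=np.array([.573,-.3125]); 
E
```

```text
[ 0.45325587 -0.30996926  0.057     ] [ 0.54683197 -0.30957784  0.057     ] [ 0.57546256 -0.31163319  0.078     ] yaw 0.004182976775414424 -0.01361484634056964
[[ 0.6191 -0.2695  0.008 ]
 [ 0.436  -0.2745  0.008 ]
 [ 0.4372 -0.3608  0.008 ]
 [ 0.6209 -0.3557  0.008 ]]
rest yaw 0.027370185642723723 0.028087163256670367
(array([ 0.57376371, -0.31250419,  0.0737749 ]), [array([0.9, 1.6]), array([-0.4, -0. ]), array([-0.5,  0.2])])
t16.05 p [ 0.5228 -0.3067  0.2153] x [ 0.998  0.047 -0.044] z [-0.044  0.001 -0.999] q [-0.19  0.73  1.24  1.36 -0.65  1.54 -0.53] F [ 0.3  1.6 -0.1] op 0.060
```

```bash
python3 -m creep '[[[0.006,0.004,0.03,2],[0.005,0,0.04,0],[0,0,0.04,0],[0,0,0.03,0],[0,0,0,0],[0,0,0,0]]]' 0.06; python3 -c "
from h import *
s,R=st(); print(R.T@(np.array([.526,-.311,.024])-s['ee_pos']));save('wrist','w6')"
```

```text
time: 16.65
ee_pos: [0.529, -0.3092, 0.0762]
eef_rot: [-3.14, -0.021, 0.067]
ft_force: [0.4, -0.7, 1.0]
opening: 0.705
t16.65 p [ 0.529  -0.3092  0.0762] x [ 0.999  0.013 -0.042] z [-0.042  0.001 -0.999] q [-0.17  0.86  1.15  1.52 -0.77  1.31 -0.49] F [ 0.4 -0.7  1. ] op 0.060
[-0.00083385  0.0018091   0.05229752]
```

View pics/w6.png

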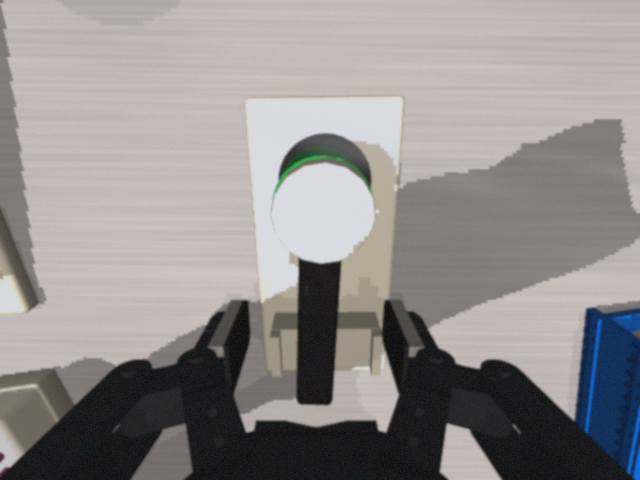

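```bash
python3 - <<'E'
from h import *
W=np.load("w6.npy");print(atz(W,(323,212),.078),tri((np.load("w5.npy"),(324,155)),(W,(323,212))),atz(W,(316,403),.057),atz(W,(320,265),.057))
E
python3 -m creep '[[[0,0.002,0.03,0],[0,0,0.022,0],[0,0,0,0],[0,0,0,0]]]' 0.06; python3 -c "
from h import *
s,R=st(); print(R.T@(np.array([.526,-.311,.024])-s['ee_pos']))"
```

```text
[ 0.57629019 -0.31138947  0.078     ] (array([ 0.57487635, -0.31163013,  0.07301218]), [array([-0.2, -0. ]), array([0.3, 0. ])]) [ 0.45402956 -0.31013166  0.057     ] [ 0.54308988 -0.31094021  0.057     ]
time: 17.1
ee_pos: [0.5274, -0.3131, 0.026]
eef_rot: [3.14, 0.017, -0.063]
ft_force: [0.8, -0.7, 0.4]
opening: 0.705
t17.10 p [ 0.5274 -0.3131  0.026 ] x [ 0.999  0.011 -0.04 ] z [-0.04  -0.002 -0.999] q [-0.15  0.92  1.1   1.57 -0.82  1.22 -0.45] F [ 0.8 -0.7  0.4] op 0.060
[-0.0012975  -0.00209314  0.00201151]
```

```bash
python3 -m creep '[[[0,-0.002,0.001,1],[0,0,0,0],[0,0,0,0],[0,0,0,0],[0,0,0,0],[0,0,0,0],[0,0,0,0]]]' 0.01 110; python3 -c "
from h import *
s,R=st()"
```

```text
time: 17.8
ee_pos: [0.5271, -0.3109, 0.0245]
eef_rot: [3.14, -0.012, -0.063]
ft_force: [0.3, 1.6, 6.2]
opening: 0.245
t17.80 p [ 0.5271 -0.3109  0.0245] x [ 0.999 -0.007 -0.04 ] z [-0.04  -0.001 -0.999] q [-0.15  0.92  1.11  1.57 -0.82  1.22 -0.47] F [0.3 1.6 6.2] op 0.021
```

```bash
python3 -m creep '[[[0,0,-0.02,0],[0,0,-0.04,0],[0,0,-0.05,0],[0,0,-0.05,0],[0.01,-0.03,-0.035,-1],[0.02,-0.04,-0.02,-1],[0.02,-0.045,0,-1],[0.02,-0.045,0,-2]]]'; python3 -c "
from h import *
s,R=st();save('wrist','w7')"
```

```text
time: 18.6
ee_pos: [0.6023, -0.1476, 0.2352]
eef_rot: [-3.136, -0.125, 0.065]
ft_force: [1.1, 0.5, -3.2]
opening: 0.244
t18.60 p [ 0.6023 -0.1476  0.2352] x [ 0.996  0.079 -0.041] z [-0.042  0.001 -0.999] q [-0.43  0.73  1.21  1.27 -0.65  1.6  -0.81] F [ 1.1  0.5 -3.2] op 0.021
```

View pics/w7.png

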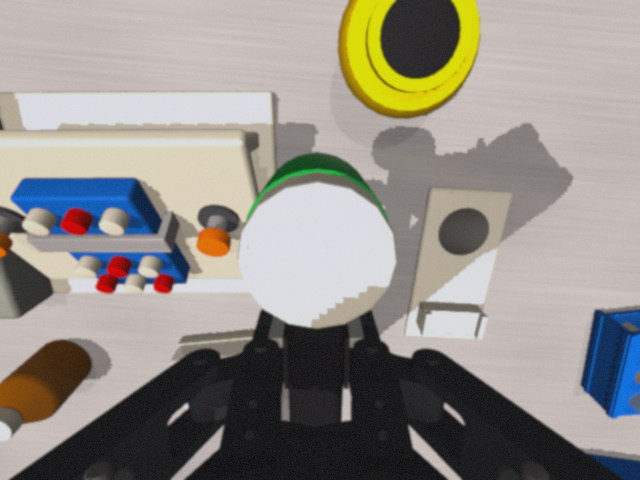

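```bash
python3 -m creep '[[[0.026,-0.031,-0.028,0],[0.026,-0.031,-0.028,0],[0.026,-0.031,-0.028,0],[0.03,-0.02,-0.028,0],[0.035,-0.01,-0.028,0],[0.04,0,-0.025,0]]]'; python3 -c "
from h import *
s,R=st()"
```

```text
time: 19.25
ee_pos: [0.7139, -0.0162, 0.3225]
eef_rot: [3.109, 0.18, -0.172]
ft_force: [0.2, 0.7, -5.4]
opening: 0.245
t19.25 p [ 0.7139 -0.0162  0.3225] x [ 0.987  0.114 -0.111] z [-0.108 -0.029 -0.994] q [-0.17  0.87  0.68  0.46 -0.49  1.99 -1.31] F [ 0.2  0.7 -5.4] op 0.021
```

```bash
python3 -m creep '[[[0.04,0,-0.025,0],[0.04,0,-0.025,0],[0.04,0,-0.025,0]]]'; python3 -c "
from h import *
s,R=st()"; python3 -m creep '[[[0.04,0,-0.025,0],[0.04,0,-0.025,0],[0.04,0,-0.025,0]]]'; python3 -c "
from h import *
s,R=st()"
```

```text
time: 19.55
ee_pos: [0.7715, 0.0141, 0.2985]
eef_rot: [3.055, 0.299, -0.078]
ft_force: [-1.7, 2.7, -1.9]
opening: 0.239
t19.55 p [0.7715 0.0141 0.2985] x [ 0.98   0.191 -0.057] z [-0.043 -0.075 -0.996] q [-0.08  1.03  0.11  0.13 -0.02  2.03 -1.41] F [-1.7  2.7 -1.9] op 0.020
time: 19.85
ee_pos: [0.7773, 0.016, 0.2947]
eef_rot: [3.061, 0.283, -0.062]
ft_force: [-0.3, -0.1, -2.2]
opening: 0.245
t19.85 p [0.7773 0.016  0.2947] x [ 0.982  0.182 -0.047] z [-0.034 -0.071 -0.997] q [-0.12  1.05  0.78  0.13 -0.66  2.03 -1.38] F [-0.3 -0.1 -2.2] op 0.021
```

```bash
python3 -m creep '[[[0.02,0,-0.045,0],[0.02,0,-0.045,0],[0.03,0,-0.04,0],[0.03,0,-0.04,0]]]'; python3 -c "
from h import *
s,R=st()"
```

```text
time: 20.25
ee_pos: [0.7651, 0.044, 0.3837]
eef_rot: [3.063, 0.308, 0.115]
ft_force: [0.7, -1.6, -2.4]
opening: 0.248
t20.25 p [0.7651 0.044  0.3837] x [0.977 0.201 0.068] z [ 0.08  -0.053 -0.995] q [-0.16  0.93  0.72  0.13 -0.6   2.03 -1.4 ] F [ 0.7 -1.6 -2.4] op 0.021
```

Working. I'll keep going the same way.

```bash
python3 -m creep '[[[0.03,0,-0.04,0],[0.03,0,-0.04,0],[0.03,0,-0.04,0],[0.03,0,-0.04,0],[0.03,0,-0.04,0]]]'; python3 -c "
from h import *
s,R=st()"
```

```text
time: 20.75
ee_pos: [0.7455, 0.0631, 0.4883]
eef_rot: [3.021, 0.293, 0.354]
ft_force: [0.3, -0.5, -2.6]
opening: 0.242
t20.75 p [0.7455 0.0631 0.4883] x [0.955 0.199 0.22 ] z [ 0.237 -0.063 -0.97 ] q [-0.23  0.82  1.19  0.13 -1.    2.03 -1.4 ] F [ 0.3 -0.5 -2.6] op 0.021
```

```bash
python3 -m creep '[[[0.03,-0.015,-0.035,0],[0.03,-0.015,-0.035,0],[0.03,-0.015,-0.035,0],[0.03,-0.015,-0.035,0],[0.03,-0.015,-0.035,0]]]'; python3 -c "
from h import *
s,R=st()"
```

```text
time: 21.25
ee_pos: [0.7013, 0.1509, 0.5719]
eef_rot: [2.998, 0.301, 0.547]
ft_force: [0.8, 0.3, -2.3]
opening: 0.24
t21.25 p [0.7013 0.1509 0.5719] x [0.917 0.206 0.342] z [ 0.357 -0.043 -0.933] q [-0.4   0.71  1.3   0.13 -1.03  2.03 -1.51] F [ 0.8  0.3 -2.3] op 0.020
```

```bash
python3 -m creep '[[[0.035,-0.01,-0.03,0],[0.035,-0.01,-0.03,0],[0.035,-0.01,-0.03,0],[0.035,-0.01,-0.03,0],[0.035,-0.01,-0.03,0]]]'; python3 -c "
from h import *
s,R=st()"
```

```text
time: 21.75
ee_pos: [0.6532, 0.1966, 0.6395]
eef_rot: [2.981, 0.31, 0.704]
ft_force: [-0.2, -0.4, -2.2]
opening: 0.239
t21.75 p [0.6532 0.1966 0.6395] x [0.875 0.209 0.436] z [ 0.449 -0.015 -0.894] q [-0.52  0.62  1.3   0.13 -0.97  2.03 -1.57] F [-0.2 -0.4 -2.2] op 0.020
```

```bash
python3 -m creep '[[[0.035,-0.01,-0.03,0],[0.035,-0.01,-0.03,0],[0.035,-0.01,-0.03,0]]]'; python3 -c "
from h import *
s,R=st()"
```

```text
time: 22.05
ee_pos: [0.621, 0.2182, 0.6775]
eef_rot: [2.97, 0.317, 0.796]
ft_force: [-0.5, 0.7, -3.0]
opening: 0.242
t22.05 p [0.621  0.2182 0.6775] x [0.847 0.21  0.489] z [ 0.5    0.004 -0.866] q [-0.59  0.56  1.3   0.13 -0.92  2.03 -1.6 ] F [-0.5  0.7 -3. ] op 0.021
```

```bash
cat > geo.py <<'E'
from h import *
T=np.load("t1.npy");S=np.load("s1.npy")
ta=lambda u,v:(u/4+185,v/4+170); sa=lambda u,v:(u/2.96+225,v/2.96+210)
R0=Rn.from_rotvec([3.14,-.012,-.063]).as_matrix(); p0=np.array([.5271,-.3109,.0245])
RM=Rn.from_rotvec([0,0,-.007]).as_matrix(); 
relR=R0.T@RM; relp=R0.T@(np.array([.5755,-.3115,.008])-p0)
def face(s=None):
    s=s or state(); R=Rn.from_rotvec(s["eef_rot"]).as_matrix()
    return np.array(s["ee_pos"])+R@relp, R@relR, R
yaw=.083
n=np.array([-np.sin(np.radians(35))*np.cos(yaw),-np.sin(np.radians(35))*np.sin(yaw),np.cos(np.radians(35))])
E
cat > plan.py <<'E'
from geo import *
import sys
def plan(pin,off):
    f,M,R=face(); d=pin+off*n-f
    print("face",np.round(f,4),"ang",np.round(np.arccos(M[:,2]@n),3),"mz",np.round(M[:,2],3))
    print("to target world",np.round(d,4),"tool",np.round(R.T@d,4),"strike dir tool",np.round(R.T@-n,3))
E
python3 - <<'E'
from h import *
import os
T=np.load("t1.npy");S=np.load("s1.npy");W7=np.load("w7.npy");W1=np.load("w1.npy");W2=np.load("w2.npy");W4=np.load("w4.npy")
crop('w7','w7a',170,170,100,100,6);crop('w1','w1c',60,250,120,90,6);crop('w4','w4a',320,320,90,90,6);
E
python3 -c "
from plan import *
st(); plan(np.array([.5669,.1127,.1134]),.05)"
```

```text
t22.05 p [0.621  0.2182 0.6775] x [0.847 0.21  0.489] z [ 0.5    0.004 -0.866] q [-0.59  0.56  1.3   0.13 -0.92  2.03 -1.6 ] F [-0.5  0.7 -3. ] op 0.021
face [0.6698 0.2283 0.6889] ang 0.058 mz [-0.533 -0.014  0.846]
to target world [-0.1315 -0.118  -0.5345] tool [-0.3976  0.037   0.3969] strike dir tool [ 0.093 -0.024  0.995]
```

View pics/w7a.png

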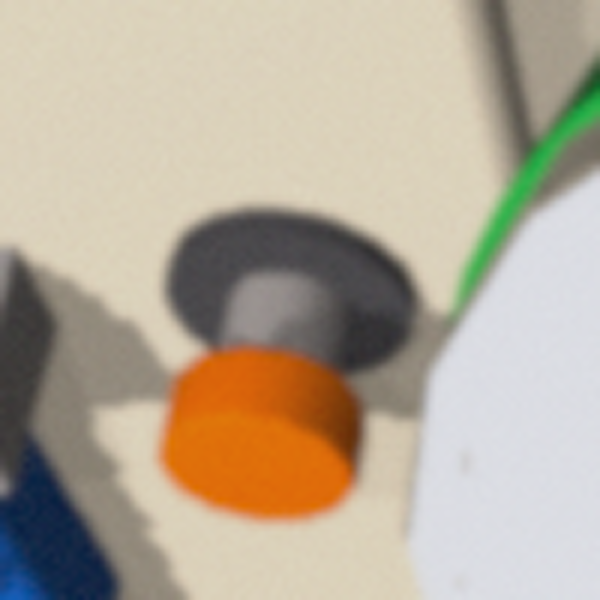

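View pics/w1c.png

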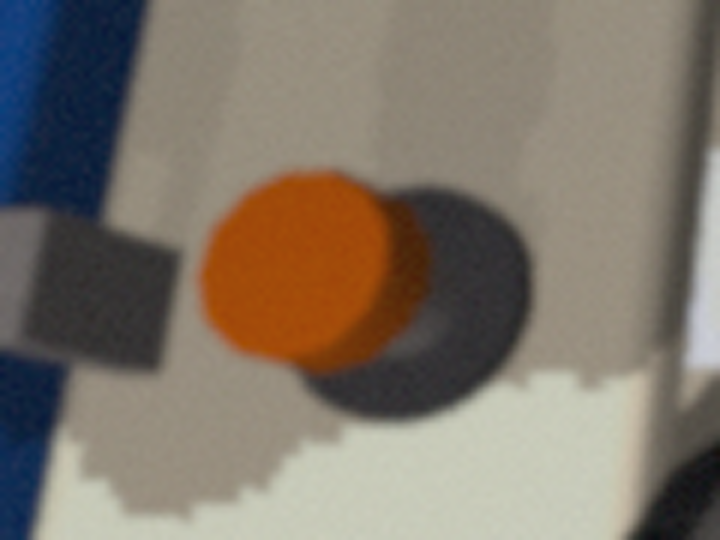

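View pics/w4a.png

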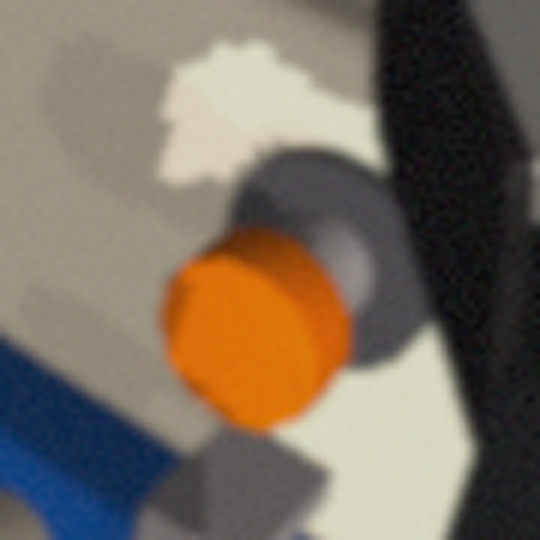

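The enlarged crops give the top-face centres: right pin at w7 (213.2,247.3), left pin at w1 (109.5,294.7) and w4 (360.3,377.2).

```bash
python3 - <<'E'
from geo import *
W=lambda k:np.load(f"w{k}.npy")
L=[(T,ta(346,246)),(S,sa(417,177)),(W(1),(109.5,294.7)),(W(4),(360.3,377.2))]
Rr=[(T,ta(678,219)),(S,sa(179,40)),(W(7),(213.2,247.3))]
print(tri(*L));print(tri(*L[2:]));print(tri(*Rr)); print(tri(S and Rr[1],Rr[2]) if 0 else tri(Rr[1],Rr[2]))
print([atz(p,uv,.113).round(4) for p,uv in L+Rr])
E
```

```text
(array([0.56716842, 0.11247059, 0.11448037]), [array([-0.2, -0. ]), array([-0.5, -0.4]), array([ 1. , -0.7]), array([ 0.3, -1.8])])
(array([0.56577657, 0.11442533, 0.11920445]), [array([-0.2,  0.2]), array([-0.1, -0.2])])
(array([ 0.58207888, -0.06730055,  0.11610358]), [array([-0.4,  0.4]), array([-0.2, -0.3]), array([ 1.1, -2.7])])
(array([ 0.58141322, -0.06690606,  0.11565309]), [array([ 0.2, -0.2]), array([ 0.7, -2.2])])
[array([0.5673, 0.1122, 0.113 ]), array([0.5662, 0.1128, 0.113 ]), array([0.5685, 0.1107, 0.113 ]), array([0.5679, 0.1096, 0.113 ]), array([ 0.5834, -0.0684,  0.113 ]), array([ 0.5801, -0.0691,  0.113 ]), array([ 0.5784, -0.0655,  0.113 ])]
```

```bash
python3 -m creep '[[[-0.034,0.003,0.034,0],[-0.034,0.003,0.034,0],[-0.034,0.003,0.034,0],[-0.034,0.003,0.034,0],[-0.034,0.003,0.034,0],[-0.034,0.003,0.034,0],[-0.034,0.003,0.034,0],[-0.034,0.003,0.034,0]]]'; python3 -c "
from plan import *
st(); plan(np.array([.567,.1122,.1135]),.05)"
```

```text
time: 22.85
ee_pos: [0.5617, 0.1768, 0.4018]
eef_rot: [-3.005, -0.25, -0.873]
ft_force: [2.3, -0.5, -3.7]
opening: 0.243
t22.85 p [0.5617 0.1768 0.4018] x [0.833 0.151 0.533] z [ 0.532  0.047 -0.845] q [-1.76 -0.2   1.12  1.67  0.51  1.09 -2.13] F [ 2.3 -0.5 -3.7] op 0.021
face [0.6103 0.1847 0.4156] ang 0.01 mz [-0.565 -0.054  0.823]
to target world [-0.0718 -0.0748 -0.2611] tool [-0.2103  0.052   0.179 ] strike dir tool [0.047 0.006 0.999]
```

```bash
python3 -m creep '[[[-0.035,0.009,0.03,0],[-0.035,0.009,0.03,0],[-0.035,0.009,0.03,0],[-0.035,0.009,0.03,0],[-0.035,0.009,0.03,0],[0,0,0,0]]]'; python3 -c "
from plan import *
st(); plan(np.array([.567,.1122,.1135]),.04)"
```

```text
time: 23.45
ee_pos: [0.4926, 0.1023, 0.1737]
eef_rot: [3.004, 0.236, 0.835]
ft_force: [-2.2, -1.0, -5.2]
opening: 0.246
t23.45 p [0.4926 0.1023 0.1737] x [0.846 0.149 0.512] z [ 0.514  0.026 -0.857] q [-1.52 -0.21  1.07  2.25  0.72  0.58 -2.36] F [-2.2 -1.  -5.2] op 0.021
face [0.5416 0.1098 0.1863] ang 0.033 mz [-0.548 -0.033  0.836]
to target world [ 0.0026  0.0005 -0.0401] tool [-0.0183 -0.0024  0.0357] strike dir tool [ 0.071 -0.011  0.997]
```

```bash
python3 -m creep '[[[-0.009,-0.001,0.018,0],[-0.009,-0.001,0.018,0],[0,0,0,0]]]'; python3 -c "
from plan import *
st(); plan(np.array([.567,.1122,.1135]),.0);save('scene','s3');crop('s3','s3a',270,170,200,150,4);save('top','t3');crop('t3','t3a',210,170,150,110,5)"
```

```text
time: 23.75
ee_pos: [0.5081, 0.1089, 0.1458]
eef_rot: [3.0, 0.236, 0.871]
ft_force: [0.4, -0.3, -2.6]
opening: 0.24
t23.75 p [0.5081 0.1089 0.1458] x [0.834 0.147 0.532] z [ 0.533  0.033 -0.845] q [-1.62 -0.05  1.27  2.28  0.55  0.37 -2.21] F [ 0.4 -0.3 -2.6] op 0.021
face [0.5568 0.1164 0.1596] ang 0.01 mz [-0.566 -0.04   0.823]
to target world [ 0.0102 -0.0042 -0.0461] tool [-0.0166  0.0033  0.0443] strike dir tool [ 0.048 -0.007  0.999]
```

View pics/s3a.png

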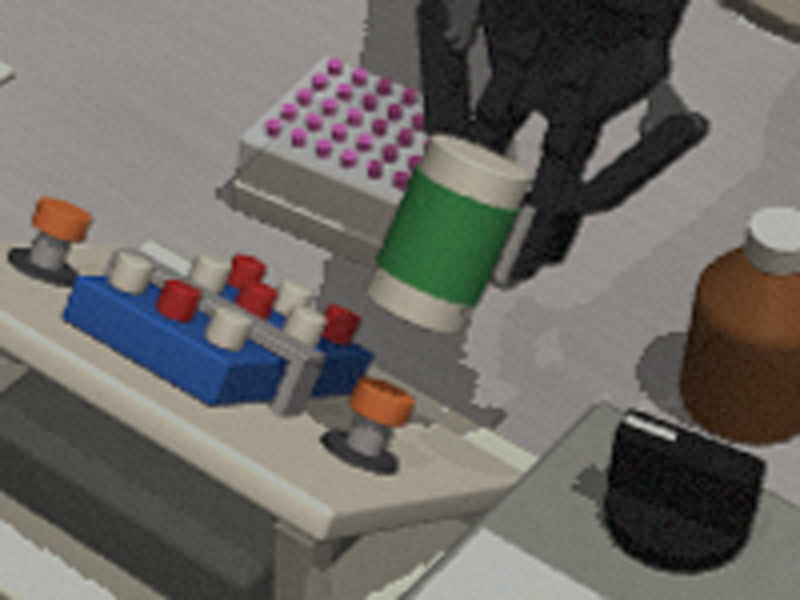

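View pics/t3a.png

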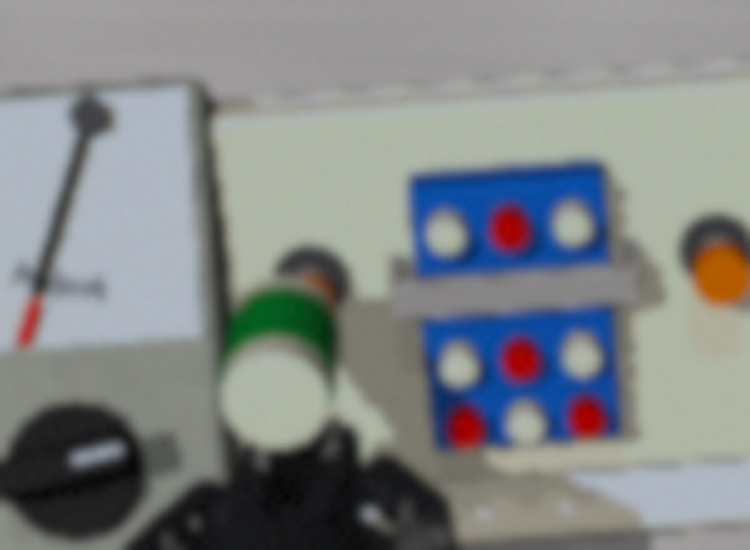

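```bash
python3 - <<'E'
from geo import *
f,M,R=face()
top=f+M[:,2]*.07
print(((proj(np.load("t3.npy"),top)-[210,170])*5).round(), ((proj(np.load("s3.npy"),top)-[270,170])*4).round(),((proj(np.load("s3.npy"),f)-[270,170])*4).round())
print(tri((np.load("t3.npy"),(276/5+210,398/5+170)),(np.load("s3.npy"),(480/4+270,163/4+170))),top)
E
```

```text
[270. 396.] [480. 153.] [412. 311.]
(array([0.51764863, 0.11409305, 0.21321629]), [array([-0.3,  0.2]), array([-0.4, -0. ])]) [0.51846402 0.11503003 0.21946946]
```

```bash
python3 -m creep '[[[-0.016,0.003,0.01,0],[0,0,0,0],[0,0,0,0]]]'; python3 -c "
from plan import *
st(); plan(np.array([.567,.1122,.1135]),.0)"
```

```text
time: 24.15
ee_pos: [0.5021, 0.1058, 0.1312]
eef_rot: [3.004, 0.238, 0.878]
ft_force: [1.1, -1.0, -2.9]
opening: 0.238
t24.15 p [0.5021 0.1058 0.1312] x [0.832 0.146 0.535] z [ 0.536  0.039 -0.843] q [-1.58 -0.01  1.27  2.32  0.47  0.3  -2.14] F [ 1.1 -1.  -2.9] op 0.020
face [0.5507 0.1133 0.1452] ang 0.004 mz [-0.569 -0.046  0.821]
to target world [ 0.0163 -0.0011 -0.0317] tool [-0.0036  0.002   0.0354] strike dir tool [ 0.044 -0.002  0.999]
```

```bash
python3 -m creep '[[[-0.003,0.002,0.015,0],[0,0,0,0]]]'; python3 -c "
from plan import *
st(); plan(np.array([.567,.1122,.1135]),.0)"
```

```text
time: 24.35
ee_pos: [0.5039, 0.1062, 0.1229]
eef_rot: [3.008, 0.239, 0.873]
ft_force: [-0.1, -0.5, -3.3]
opening: 0.241
t24.35 p [0.5039 0.1062 0.1229] x [0.834 0.146 0.532] z [ 0.532  0.042 -0.845] q [-1.5   0.06  1.22  2.32  0.25  0.25 -1.93] F [-0.1 -0.5 -3.3] op 0.021
face [0.5526 0.1138 0.1367] ang 0.008 mz [-0.565 -0.049  0.824]
to target world [ 0.0144 -0.0016 -0.0232] tool [-0.0006  0.0027  0.0272] strike dir tool [0.048 0.001 0.999]
```

```bash
python3 -m creep '[[[0,0,-0.03,0],[0,0,-0.04,0],[-0.02,0,-0.04,0],[-0.04,0,-0.02,0],[-0.04,0,0,0],[-0.04,0,0,0]]]'; python3 -c "
from plan import *
st(); plan(np.array([.567,.1122,.1135]),.0)"
```

```text
time: 24.95
ee_pos: [0.3676, 0.0972, 0.1317]
eef_rot: [-3.003, -0.267, -0.785]
ft_force: [0.1, -0.5, -4.2]
opening: 0.237
t24.95 p [0.3676 0.0972 0.1317] x [0.858 0.158 0.488] z [ 0.483  0.068 -0.873] q [-0.76 -0.3   0.25  2.51  0.53  0.49 -2.31] F [ 0.1 -0.5 -4.2] op 0.020
face [0.4167 0.1058 0.1429] ang 0.07 mz [-0.517 -0.076  0.853]
to target world [ 0.1503  0.0064 -0.0294] tool [0.1157 0.019  0.0987] strike dir tool [0.099 0.037 0.994]
```

```bash
python3 -m creep '[[[0.03,0,0,0],[0.028,0.006,0.021,0],[0.028,0.006,0.021,0],[0.028,0.006,0.022,0],[0,0,0,0]]]'; python3 -c "
from plan import *
st(); plan(np.array([.567,.1122,.1135]),.0);save('top','t4');save('scene','s4')"
```

```text
time: 25.45
ee_pos: [0.5082, 0.103, 0.1367]
eef_rot: [-2.999, -0.26, -0.799]
ft_force: [-0.6, 0.3, -2.2]
opening: 0.24
t25.45 p [0.5082 0.103  0.1367] x [0.854 0.154 0.497] z [ 0.492  0.069 -0.868] q [-0.86  0.02  0.59  2.25  0.15  0.36 -1.79] F [-0.6  0.3 -2.2] op 0.020
face [0.5572 0.1113 0.1485] ang 0.061 mz [-0.526 -0.076  0.847]
to target world [ 0.0098  0.0009 -0.035 ] tool [-0.0089  0.0002  0.0352] strike dir tool [0.089 0.036 0.995]
```

View pics/s4.png

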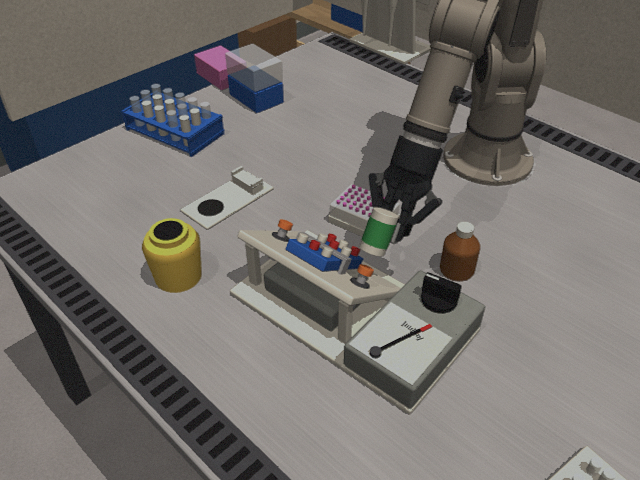

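```bash
python3 -m creep '[[[-0.011,0,0.012,0],[0.001,0,0.02,0],[0.001,0,0.02,0]]]'; python3 -c "
from plan import *
st(); plan(np.array([.567,.1122,.1135]),.0);save('scene','s5');crop('s5','s5a',320,220,100,75,8)"
```

```text
time: 25.85
ee_pos: [0.5173, 0.1067, 0.0841]
eef_rot: [-2.996, -0.266, -0.783]
ft_force: [-25.5, -3.6, 18.8]
opening: 0.24
t25.85 p [0.5173 0.1067 0.0841] x [0.858 0.157 0.488] z [ 0.483  0.075 -0.873] q [-0.73  0.17  0.5   2.28 -0.14  0.21 -1.52] F [-25.5  -3.6  18.8] op 0.021
face [0.5664 0.1153 0.0953] ang 0.073 mz [-0.517 -0.082  0.852]
to target world [ 0.0006 -0.0031  0.0182] tool [ 0.0089  0.0033 -0.0158] strike dir tool [0.098 0.043 0.994]
```

View pics/s5a.png

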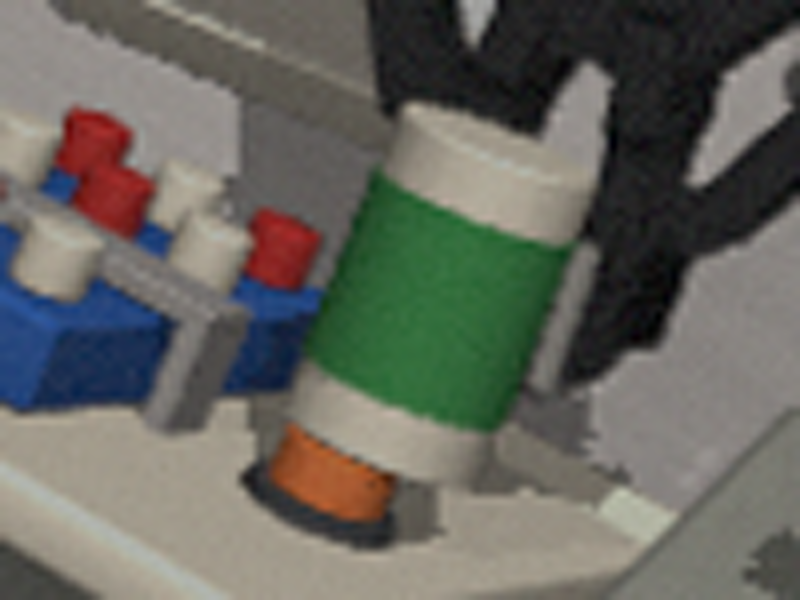

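Left pin: the orange head now sits directly on its black collar at s5a (335,490), so it is home. The 32 N reading agrees. Backing off and going to the right pin.

```bash
python3 -m creep '[[[0,0,-0.04,0],[0,0,-0.04,0],[0,0,0,0]]]'; python3 -c "
from plan import *
st(); plan(np.array([.582,-.0675,.115]),.05)"
```

```text
time: 26.2
ee_pos: [0.4847, 0.1035, 0.1525]
eef_rot: [-2.986, -0.27, -0.796]
ft_force: [1.2, -0.1, -1.6]
opening: 0.237
t26.20 p [0.4847 0.1035 0.1525] x [0.853 0.157 0.497] z [ 0.49   0.082 -0.868] q [-1.03 -0.08  0.72  2.28  0.3   0.42 -1.94] F [ 1.2 -0.1 -1.6] op 0.020
face [0.5337 0.1122 0.1643] ang 0.069 mz [-0.524 -0.09   0.847]
to target world [ 0.0197 -0.1821 -0.0083] tool [-0.016   0.1826  0.0019] strike dir tool [0.088 0.049 0.995]
```

```bash
python3 -m creep '[[[-0.004,0.045,-0.002,0],[-0.004,0.045,0,0],[-0.004,0.045,0,0],[-0.004,0.045,0,0],[0,0,0,0]]]'; python3 -c "
from plan import *
st(); plan(np.array([.582,-.0675,.115]),.0)"
```

```text
time: 26.7
ee_pos: [0.496, -0.0477, 0.1428]
eef_rot: [-3.001, -0.256, -0.772]
ft_force: [-0.0, -0.2, -2.3]
opening: 0.244
t26.70 p [ 0.496  -0.0477  0.1428] x [0.863 0.151 0.482] z [ 0.476  0.072 -0.876] q [-1.07 -0.07  1.23  2.27 -0.21  0.43 -1.06] F [-0.  -0.2 -2.3] op 0.021
face [ 0.5452 -0.0395  0.1536] ang 0.078 mz [-0.51  -0.08   0.856]
to target world [ 0.0368 -0.028  -0.0386] tool [0.0089 0.0334 0.0493] strike dir tool [0.106 0.041 0.994]
```

```bash
python3 -m creep '[[[0.002,0.016,0,0],[0.002,0.016,0,0],[0,0,0,0]]]'; python3 -c "
from plan import *
st(); plan(np.array([.582,-.0675,.115]),.0)"
```

```text
time: 27.0
ee_pos: [0.5054, -0.0762, 0.1449]
eef_rot: [-3.002, -0.263, -0.771]
ft_force: [-0.1, 0.4, -2.1]
opening: 0.235
t27.00 p [ 0.5054 -0.0762  0.1449] x [0.863 0.155 0.481] z [ 0.475  0.072 -0.877] q [-0.98  0.03  1.28  2.23 -0.52  0.5  -0.7 ] F [-0.1  0.4 -2.1] op 0.020
face [ 0.5547 -0.0678  0.1557] ang 0.079 mz [-0.51  -0.079  0.857]
to target world [ 0.0273  0.0003 -0.0407] tool [0.004  0.0039 0.0487] strike dir tool [0.107 0.041 0.993]
```

```bash
python3 -m creep '[[[0.001,0.002,0.018,0],[0.002,0.001,0.024,0],[0.002,0.001,0.024,0]]]'; python3 -c "
from plan import *
st(); plan(np.array([.582,-.0675,.115]),.0);save('scene','s6');crop('s6','s6a',240,180,100,75,8)"
```

```text
time: 27.3
ee_pos: [0.5389, -0.0697, 0.0911]
eef_rot: [-2.996, -0.27, -0.764]
ft_force: [-0.7, 2.8, 5.3]
opening: 0.24
t27.30 p [ 0.5389 -0.0697  0.0911] x [0.864 0.159 0.478] z [ 0.472  0.079 -0.878] q [-0.66  0.3   1.03  2.21 -1.06  0.54 -0.22] F [-0.7  2.8  5.3] op 0.021
face [ 0.5881 -0.061   0.1017] ang 0.086 mz [-0.506 -0.086  0.858]
to target world [-0.0061 -0.0065  0.0133] tool [ 0.      0.0054 -0.015 ] strike dir tool [0.11  0.049 0.993]
```

View pics/s6a.png

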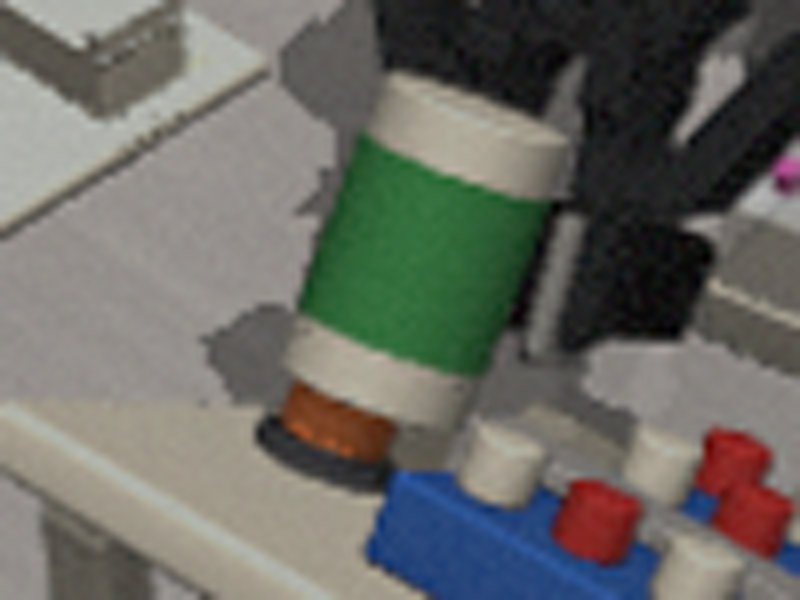

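```bash
python3 -m creep '[[[0.0005,0,0.005,0],[0,0,0,0]]]'; python3 -c "
from plan import *
st(); plan(np.array([.582,-.0675,.115]),.0);save('scene','s7');crop('s7','s7a',240,180,100,75,8)"
```

```text
time: 27.55
ee_pos: [0.5386, -0.0704, 0.0867]
eef_rot: [-2.998, -0.268, -0.758]
ft_force: [-0.7, 0.4, -1.7]
opening: 0.242
t27.55 p [ 0.5386 -0.0704  0.0867] x [0.866 0.158 0.475] z [ 0.468  0.078 -0.88 ] q [-0.65  0.31  1.02  2.21 -1.08  0.54 -0.21] F [-0.7  0.4 -1.7] op 0.021
face [ 0.5879 -0.0617  0.0972] ang 0.089 mz [-0.503 -0.086  0.86 ]
to target world [-0.0059 -0.0058  0.0178] tool [ 0.0024  0.0048 -0.0189] strike dir tool [0.113 0.049 0.992]
```

View pics/s7a.png

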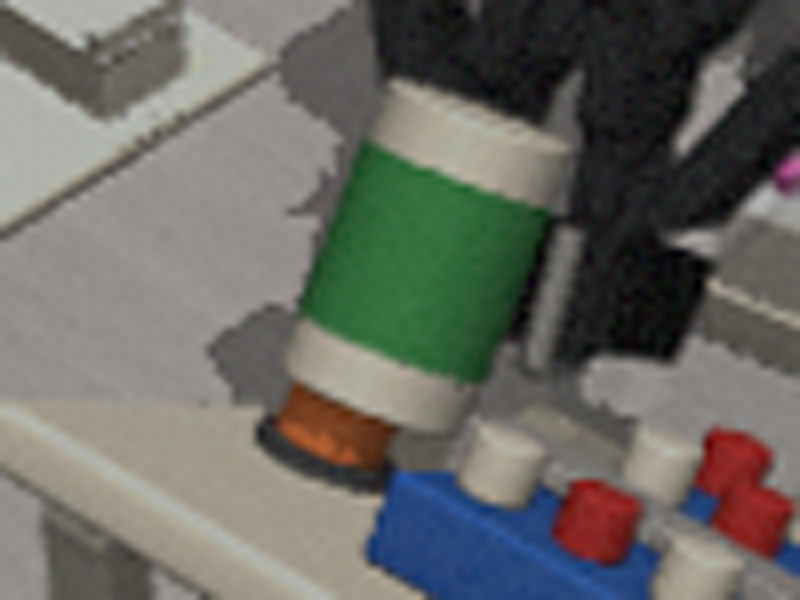

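```bash
python3 -m creep '[[[0.0005,0,0.005,0],[0,0,0,0]]]'; python3 -c "
from plan import *
st(); plan(np.array([.582,-.0675,.115]),.0);save('scene','s8');crop('s8','s8a',240,180,100,75,8)"
```

```text
time: 27.8
ee_pos: [0.5404, -0.0707, 0.0832]
eef_rot: [-2.997, -0.266, -0.759]
ft_force: [-17.8, -0.5, 12.6]
opening: 0.239
t27.80 p [ 0.5404 -0.0707  0.0832] x [0.866 0.156 0.476] z [ 0.469  0.079 -0.88 ] q [-0.63  0.32  1.01  2.21 -1.11  0.54 -0.19] F [-17.8  -0.5  12.6] op 0.020
face [ 0.5897 -0.0621  0.0938] ang 0.089 mz [-0.503 -0.087  0.86 ]
to target world [-0.0077 -0.0054  0.0212] tool [ 0.0025  0.0041 -0.0227] strike dir tool [0.112 0.05  0.992]
```

View pics/s8a.png

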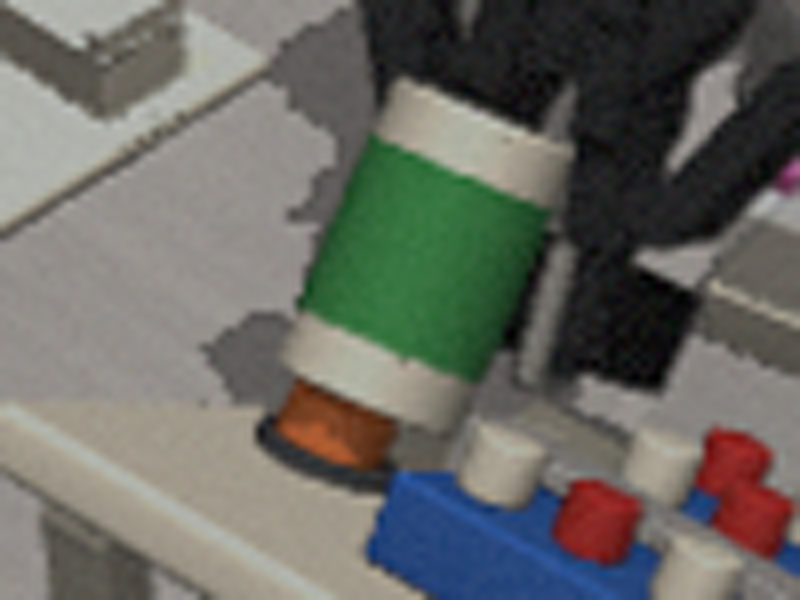

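```bash
python3 -m creep '[[[0,0,-0.03,0],[0,0,-0.045,0],[0,0,-0.045,0],[0,0,-0.045,0]]]'; python3 -c "
from plan import *
s,R=st(); print(R.T@(np.array([.33,.03,.34])-s['ee_pos']));save('scene','s9');crop('s9','s9a',240,180,160,120,5)"
```

```text
time: 28.25
ee_pos: [0.4928, -0.0619, 0.1612]
eef_rot: [-2.981, -0.29, -0.716]
ft_force: [-0.5, 1.4, -3.8]
opening: 0.244
t28.25 p [ 0.4928 -0.0619  0.1612] x [0.874 0.167 0.455] z [ 0.444  0.104 -0.89 ] q [-0.93 -0.07  1.15  2.2  -0.27  0.56 -0.94] F [-0.5  1.4 -3.8] op 0.021
[-0.04560054 -0.12511517 -0.22178415]
```

View pics/s9a.png

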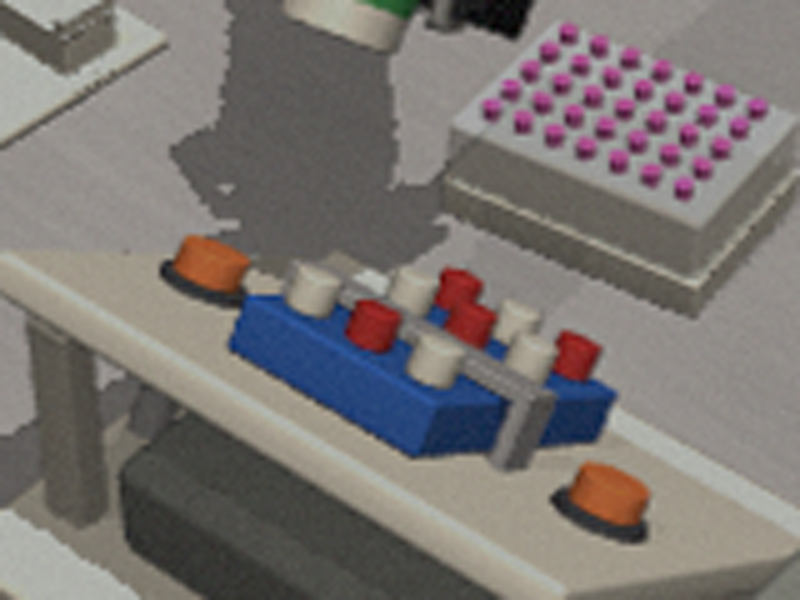

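Both orange heads sit flat on their collars at (210,265) and (608,495), so both pins are home. Next I take the tilt out at the inner reach limit.

```bash
python3 -m creep '[[[-0.008,-0.023,-0.042,0],[-0.008,-0.023,-0.042,0],[-0.008,-0.023,-0.042,0],[-0.008,-0.023,-0.042,0],[-0.008,-0.023,-0.042,0],[-0.03,0,0.01,0],[-0.03,0,0.01,0]]]'; python3 -c "
from plan import *
s,R=st()"
```

```text
time: 29.0
ee_pos: [0.3922, -0.0296, 0.2107]
eef_rot: [-2.953, -0.289, -0.699]
ft_force: [-1.3, -0.8, -4.0]
opening: 0.246
t29.00 p [ 0.3922 -0.0296  0.2107] x [0.877 0.162 0.452] z [ 0.434  0.133 -0.891] q [ 0.2  -0.3   0.04  2.28 -0.32  0.78 -0.94] F [-1.3 -0.8 -4. ] op 0.021
```

```bash
python3 -m creep '[[[-0.041,0,-0.02,0],[-0.041,0,-0.02,0],[-0.041,0,-0.02,0]]]'; python3 -c "
from plan import *
s,R=st()"; python3 -m creep '[[[-0.041,0,-0.02,0],[-0.041,0,-0.02,0],[-0.041,0,-0.02,0]]]'; python3 -c "
from plan import *
s,R=st()"
```

```text
time: 29.3
ee_pos: [0.3574, -0.0497, 0.1871]
eef_rot: [-2.942, -0.295, -0.636]
ft_force: [-1.0, -0.3, -4.1]
opening: 0.243
t29.30 p [ 0.3574 -0.0497  0.1871] x [0.893 0.165 0.419] z [ 0.396  0.154 -0.905] q [ 0.79 -0.3  -0.31  2.31 -0.55  0.88 -0.58] F [-1.  -0.3 -4.1] op 0.021
time: 29.6
ee_pos: [0.2932, -0.0916, 0.1668]
eef_rot: [-2.908, -0.317, -0.602]
ft_force: [-0.7, -2.4, -3.5]
opening: 0.241
t29.60 p [ 0.2932 -0.0916  0.1668] x [0.897 0.174 0.407] z [ 0.374  0.193 -0.907] q [ 0.97 -0.3  -0.19  2.37 -0.57  1.   -0.27] F [-0.7 -2.4 -3.5] op 0.021
```

```bash
python3 -m creep '[[[0.03,-0.01,-0.035,0],[0.03,-0.02,-0.03,0],[0.025,-0.04,-0.012,0],[0.025,-0.04,-0.01,0],[0.025,-0.04,-0.01,0],[0.02,-0.04,-0.01,0],[0.02,-0.04,-0.01,0]]]'; python3 -c "
from plan import *
s,R=st()"
```

```text
time: 30.3
ee_pos: [0.402, 0.0964, 0.3493]
eef_rot: [-2.882, -0.313, -0.537]
ft_force: [1.2, -0.2, -2.4]
opening: 0.241
t30.30 p [0.402  0.0964 0.3493] x [0.912 0.171 0.373] z [ 0.332  0.226 -0.916] q [ 0.18 -0.29 -0.21  1.9  -0.3   1.18 -1.32] F [ 1.2 -0.2 -2.4] op 0.021
```

```bash
python3 -m creep '[[[-0.043,0.014,-0.02,0],[-0.043,0.014,-0.02,0],[-0.043,0.014,-0.02,0],[-0.043,0.014,-0.02,0]]]'; python3 -c "
from plan import *
s,R=st()"
```

```text
time: 30.7
ee_pos: [0.3701, 0.0411, 0.3194]
eef_rot: [-2.89, -0.273, -0.428]
ft_force: [-2.2, -4.1, -2.0]
opening: 0.239
t30.70 p [0.3701 0.0411 0.3194] x [0.941 0.151 0.303] z [ 0.265  0.23  -0.936] q [ 0.25 -0.3  -0.11  1.96 -0.32  1.24 -1.18] F [-2.2 -4.1 -2. ] op 0.020
```

```bash
python3 -m creep '[[[-0.043,0,-0.02,0],[-0.043,0,-0.02,0],[-0.043,0,-0.02,0],[-0.043,0,-0.02,0]]]'; python3 -c "
from plan import *
s,R=st()";python3 -m creep '[[[-0.043,0,-0.015,0],[-0.043,0,-0.015,0],[-0.043,0,-0.015,0]]]'; python3 -c "
from plan import *
s,R=st()"
```

```text
time: 31.1
ee_pos: [0.3336, 0.0319, 0.3012]
eef_rot: [-2.849, -0.315, -0.307]
ft_force: [-0.3, 0.1, -3.3]
opening: 0.241
t31.10 p [0.3336 0.0319 0.3012] x [0.954 0.185 0.235] z [ 0.179  0.276 -0.944] q [ 0.56 -0.3  -0.27  1.99 -0.41  1.36 -0.98] F [-0.3  0.1 -3.3] op 0.021
time: 31.4
ee_pos: [0.3004, -0.0003, 0.2881]
eef_rot: [-2.832, -0.267, -0.238]
ft_force: [-1.3, -1.8, -1.8]
opening: 0.241
t31.40 p [ 3.004e-01 -3.000e-04  2.881e-01] x [0.969 0.158 0.188] z [ 0.136  0.296 -0.946] q [ 0.44 -0.3  -0.07  2.03 -0.36  1.4  -0.95] F [-1.3 -1.8 -1.8] op 0.021
```

```bash
python3 -m creep '[[[0.015,-0.045,0,0],[0.015,-0.045,0,0],[0.015,-0.045,0,0],[0.015,-0.045,0,0],[0,-0.045,0,0],[-0.034,-0.036,0,0],[-0.034,-0.036,0,0],[-0.034,-0.036,0,0]]]'; python3 -c "
from plan import *
s,R=st()"
```

```text
time: 32.2
ee_pos: [0.2682, 0.2732, 0.3685]
eef_rot: [-2.831, -0.286, -0.212]
ft_force: [0.7, 0.4, -2.5]
opening: 0.242
t32.20 p [0.2682 0.2732 0.3685] x [0.969 0.174 0.173] z [ 0.116  0.297 -0.948] q [-0.49 -0.29 -0.14  1.83 -0.22  1.33 -1.97] F [ 0.7  0.4 -2.5] op 0.021
```

```bash
python3 -m creep '[[[-0.034,-0.036,0,0],[-0.034,-0.036,0,0],[-0.034,-0.036,0,0]]]'; python3 -c "
from plan import *
s,R=st(); print(R.T@np.array([-.012,-.045,0]))"
```

```text
time: 32.5
ee_pos: [0.1523, 0.3649, 0.3803]
eef_rot: [-2.835, -0.301, -0.197]
ft_force: [0.6, 1.9, -2.5]
opening: 0.241
t32.50 p [0.1523 0.3649 0.3803] x [0.969 0.185 0.163] z [ 0.104  0.292 -0.951] q [-0.9  -0.29 -0.22  1.8  -0.1   1.31 -2.47] F [ 0.6  1.9 -2.5] op 0.021
[-0.0199721   0.03952848 -0.01440882]
```

```bash
python3 -m creep '[[[-0.02,0.04,-0.014,0],[-0.02,0.04,-0.014,0],[-0.02,0.04,-0.014,0]]]'; python3 -c "
from plan import *
s,R=st(); print(R.T@np.array([-.012,-.045,0]))"
```

```text
time: 32.8
ee_pos: [0.1579, 0.3337, 0.3546]
eef_rot: [-2.893, -0.281, -0.147]
ft_force: [2.7, -2.2, -1.9]
opening: 0.241
t32.80 p [0.1579 0.3337 0.3546] x [0.977 0.178 0.121] z [ 0.077  0.238 -0.968] q [-1.04 -0.3  -0.08  1.85 -0.06  1.33 -2.48] F [ 2.7 -2.2 -1.9] op 0.021
[-0.01971033  0.04056512 -0.01161783]
```

Works: roughly −0.02 of y-tilt per row. Continuing.

```bash
python3 -m creep '[[[-0.02,0.04,-0.013,0],[-0.02,0.04,-0.013,0],[-0.02,0.04,-0.013,0],[-0.02,0.04,-0.013,0]]]'; python3 -c "
from plan import *
s,R=st(); print(R.T@np.array([-.012,-.045,0]))"
```

```text
time: 33.2
ee_pos: [0.1457, 0.3037, 0.3247]
eef_rot: [-2.963, -0.329, -0.056]
ft_force: [0.0, 0.1, -2.0]
opening: 0.243
t33.20 p [0.1457 0.3037 0.3247] x [0.975 0.215 0.055] z [ 0.02   0.162 -0.987] q [-0.71 -0.3  -0.29  1.9  -0.16  1.38 -2.32] F [ 0.   0.1 -2. ] op 0.021
[-0.02136565  0.04069037 -0.00753675]
```

```bash
python3 -m creep '[[[-0.005,0.046,-0.008,0],[-0.005,0.046,-0.008,0],[-0.005,0.046,-0.008,0]]]'; python3 -c "
from plan import *
s,R=st(); print(R.T@np.array([0.005,-.045,0]))"
```

```text
time: 33.5
ee_pos: [0.1772, 0.2545, 0.3088]
eef_rot: [-3.01, -0.292, -0.007]
ft_force: [1.2, -3.2, -1.4]
opening: 0.245
t33.50 p [0.1772 0.2545 0.3088] x [0.981 0.191 0.016] z [-0.007  0.117 -0.993] q [-0.83 -0.3  -0.07  1.94 -0.1   1.41 -2.26] F [ 1.2 -3.2 -1.4] op 0.021
[-0.00369889  0.04481268 -0.0053049 ]
```

```bash
python3 -m creep '[[[-0.003,0.046,-0.006,0],[-0.003,0.046,-0.006,0],[-0.003,0.046,-0.006,0]]]'; python3 -c "
from plan import *
s,R=st(); print(R.T@np.array([0.005,-.045,0]))"
```

```text
time: 33.8
ee_pos: [0.2122, 0.1898, 0.3018]
eef_rot: [-3.028, -0.325, 0.054]
ft_force: [1.0, 0.4, -1.9]
opening: 0.243
t33.80 p [0.2122 0.1898 0.3018] x [ 0.977  0.213 -0.025] z [-0.045  0.092 -0.995] q [-0.54 -0.3  -0.09  1.96 -0.13  1.47 -1.97] F [ 1.   0.4 -1.9] op 0.021
[-0.00471876  0.04482021 -0.00434534]
```

```bash
python3 -m creep '[[[0.045,0.01,0,0],[0.034,0.033,-0.002,2],[0.034,0.033,-0.002,2],[0.032,0.034,-0.002,2],[0.025,0.04,-0.002,2],[0.015,0.046,-0.003,2],[0.015,0.046,-0.003,2],[0.015,0.046,-0.003,1]]]'; python3 -c "
from plan import *
s,R=st(); print(R.T@(np.array([.5271,-.3109,.16])-s['ee_pos']))"
```

```text
time: 34.6
ee_pos: [0.4549, -0.0684, 0.2834]
eef_rot: [-3.047, 0.03, 0.072]
ft_force: [1.4, 0.8, -2.6]
opening: 0.241
t34.60 p [ 0.4549 -0.0684  0.2834] x [ 0.999 -0.017 -0.048] z [-0.046  0.094 -0.995] q [-0.17  0.15  0.41  1.6  -0.14  1.47 -1.34] F [ 1.4  0.8 -2.6] op 0.021
[0.08220138 0.25133353 0.09662342]
```

```bash
python3 -m creep '[[[0.014,0.042,0.015,0],[0.014,0.042,0.015,0],[0.014,0.042,0.015,0],[0.014,0.042,0.015,0],[0.014,0.042,0.016,-1],[0.012,0.04,0.016,0],[0,0,0,0]]]'; python3 -c "
from plan import *
s,R=st(); print(R.T@(np.array([.5271,-.3109,.1])-s['ee_pos']));save('wrist','w9');save('scene','s10');crop('s10','s10a',170,110,130,115,5)"
```

```text
time: 35.3
ee_pos: [0.5236, -0.3147, 0.1591]
eef_rot: [-3.05, 0.016, 0.086]
ft_force: [-1.3, 0.1, -3.2]
opening: 0.24
t35.30 p [ 0.5236 -0.3147  0.1591] x [ 0.998 -0.008 -0.057] z [-0.056  0.09  -0.994] q [ 0.24  0.59  0.49  1.35 -0.31  1.38 -0.83] F [-1.3  0.1 -3.2] op 0.021
[0.00678312 0.0014205  0.0589598 ]
```

View pics/w9.png

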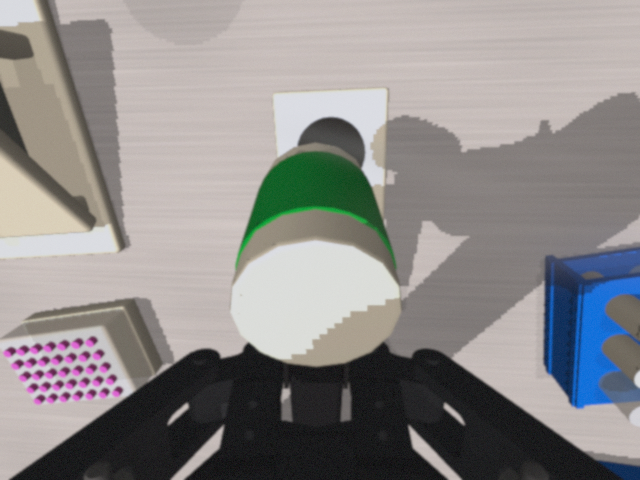

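View pics/s10a.png

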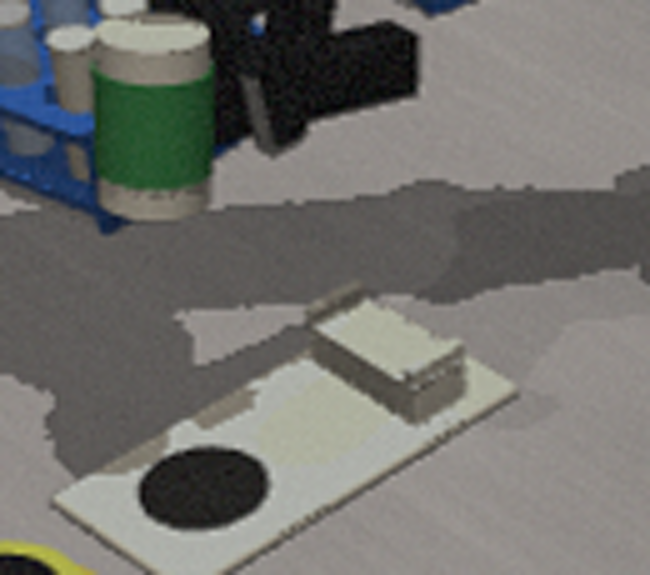

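```bash
python3 - <<'E'
from geo import *
s=state(); R=Rn.from_rotvec(s["eef_rot"]).as_matrix(); g=np.array(s["ee_pos"])-R[:,2]*.019
S=np.load("s10.npy");W=np.load("w9.npy")
for th in np.radians([0,5,10,15,20,25,30]):
    M=R@relR@Rn.from_euler('y',-th).as_matrix()
    pr=lambda P,x: proj(P,g+M@np.array(x))
    q=lambda x:((pr(S,x)-[170,110])*5).round()
    print(round(np.degrees(th)),"top",q([.048,0,.035]),"bot",q([.048,0,-.035]),"end",q([-.077,0,.0]),"| w top",pr(W,[.048,0,.035]).round(),"bot",pr(W,[.048,0,-.035]).round())
E
```

```text
0 top [135.  59.] bot [171. 218.] end [400.  17.] | w top [291. 258.] bot [301. 194.]
5 top [140.  46.] bot [163. 212.] end [402.  32.] | w top [291. 277.] bot [301. 190.]
10 top [145.  34.] bot [155. 204.] end [403.  48.] | w top [290. 298.] bot [300. 187.]
15 top [152.  22.] bot [149. 196.] end [403.  64.] | w top [290. 320.] bot [299. 184.]
20 top [159.  10.] bot [143. 187.] end [401.  79.] | w top [290. 343.] bot [299. 182.]
25 top [167.  -0.] bot [137. 177.] end [399.  95.] | w top [289. 367.] bot [298. 182.]
30 top [176. -10.] bot [133. 166.] end [395. 111.] | w top [290. 390.] bot [297. 182.]
```

```bash
python3 - <<'E'
from geo import *
s,R=st(); W=np.load("w9.npy"); g=np.array(s["ee_pos"])-R[:,2]*.019
print(relR.round(3)); print(np.array(R0).round(3))
print(proj(W,g),proj(W,g+R[:,0]*.048),proj(W,np.array(s["ee_pos"])))
E
```

```text
t35.40 p [ 0.5261 -0.3091  0.1629] x [ 0.999 -0.002 -0.051] z [-0.05   0.094 -0.994] q [ 0.23  0.58  0.49  1.35 -0.31  1.38 -0.83] F [-0.7  0.8 -2. ] op 0.021
[[ 0.999 -0.001 -0.04 ]
 [-0.001 -1.     0.001]
 [-0.04  -0.001 -0.999]]
[[ 0.999 -0.008 -0.04 ]
 [-0.008 -1.    -0.001]
 [-0.04   0.001 -0.999]]
[300.69054661 333.95824805] [297.83112768 216.11635222] [302.29907208 309.72118595]
```

```bash
python3 -m creep '[[[0.002,0.004,0.035,0],[0.002,0.004,0.035,0],[0.002,0.003,0.03,0],[0,0,0,0],[0,0,0,0]]]' 0.01 25; python3 -c "
from plan import *
s,R=st(); print(R.T@(np.array([.5271,-.3109,.0245])-s['ee_pos']));save('wrist','w10');save('scene','s11');crop('s11','s11a',170,110,130,115,5)"
```

```text
time: 35.9
ee_pos: [0.5289, -0.3088, 0.0653]
eef_rot: [-3.046, 0.0, 0.071]
ft_force: [0.0, -0.3, -2.0]
opening: 0.242
t35.90 p [ 0.5289 -0.3088  0.0653] x [ 0.999  0.002 -0.046] z [-0.046  0.094 -0.994] q [ 0.24  0.67  0.46  1.46 -0.35  1.19 -0.79] F [ 0.  -0.3 -2. ] op 0.021
[0.00012654 0.00595234 0.0404384 ]
```

View pics/s11a.png

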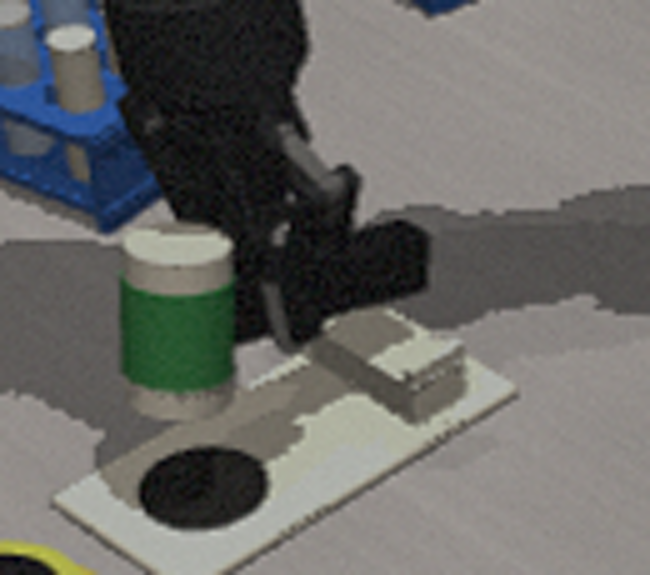

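View pics/w10.png

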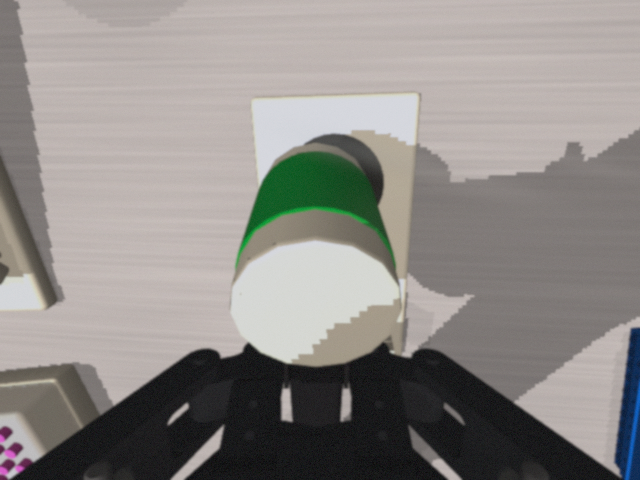

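```bash
python3 -m creep '[[[0,0.003,0.014,0],[0,0.003,0.012,0],[0,0,0.01,0],[0,0,0,0]]]' 0.01 20; python3 -c "
from plan import *
s,R=st(); print(R.T@(np.array([.5271,-.3109,.0245])-s['ee_pos']));save('wrist','w11');save('scene','s12');crop('s12','s12a',170,110,130,115,5)"
```

```text
time: 36.4
ee_pos: [0.5277, -0.314, 0.0284]
eef_rot: [-3.049, 0.003, 0.068]
ft_force: [2.6, -0.1, 1.6]
opening: 0.242
t36.40 p [ 0.5277 -0.314   0.0284] x [ 0.999  0.    -0.044] z [-0.044  0.092 -0.995] q [ 0.26  0.71  0.45  1.49 -0.37  1.12 -0.77] F [ 2.6 -0.1  1.6] op 0.021
[-0.00044508 -0.00270328  0.00421034]
```

View pics/s12a.png

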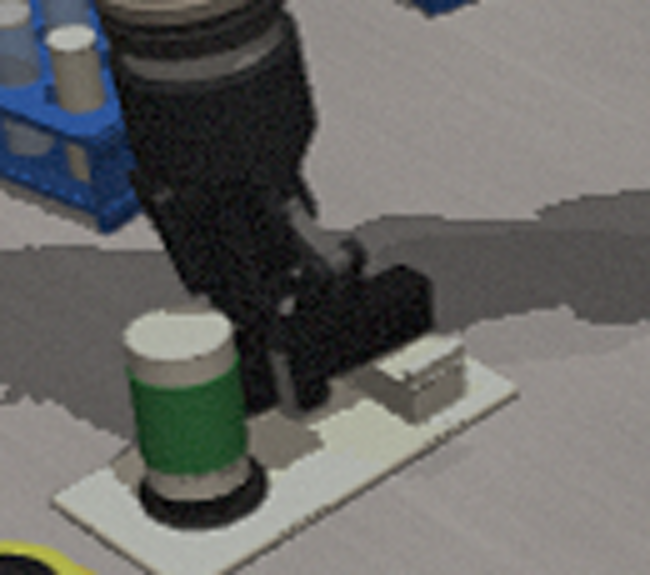

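```bash
python3 -m creep '[[[0,-0.002,0.003,0],[0,0,0.003,0],[0,0,0,0],[0,0,0,0]]]' 0.01 20; python3 -c "
from plan import *
s,R=st();save('scene','s13');crop('s13','s13a',170,110,130,115,5)"
```

```text
time: 36.9
ee_pos: [0.5279, -0.3131, 0.0251]
eef_rot: [-3.052, 0.003, 0.065]
ft_force: [3.0, -2.3, 11.3]
opening: 0.239
t36.90 p [ 0.5279 -0.3131  0.0251] x [ 0.999 -0.    -0.042] z [-0.042  0.089 -0.995] q [ 0.26  0.71  0.45  1.5  -0.37  1.11 -0.77] F [ 3.  -2.3 11.3] op 0.020
```

View pics/s13a.png

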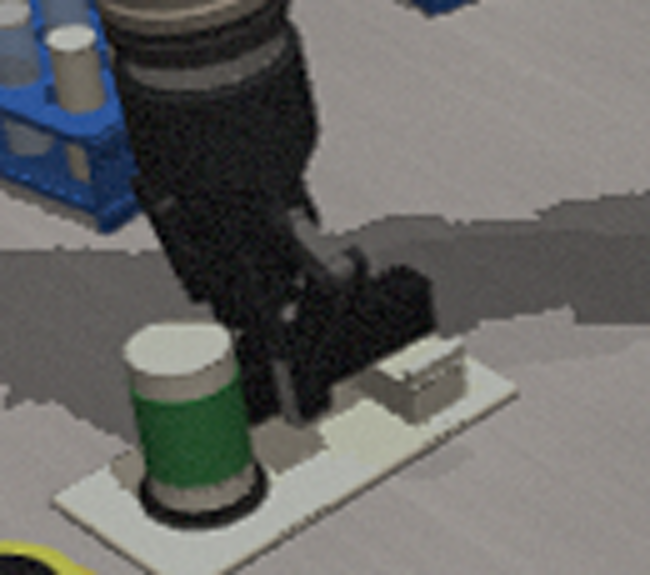

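```bash
python3 -m creep '[[[0,0,0,0],[0,0,0,0],[0,0,0,0],[0,0,0,0],[0,0,0,0]]]' 0.05;  python3 -c "
from plan import *
s,R=st();save('wrist','w13')"
```

```text
time: 37.45
ee_pos: [0.5252, -0.3101, 0.0214]
eef_rot: [-3.046, 0.004, 0.075]
ft_force: [0.1, 0.5, -0.4]
opening: 0.585
t37.45 p [ 0.5252 -0.3101  0.0214] x [ 0.999 -0.    -0.049] z [-0.049  0.095 -0.994] q [ 0.26  0.71  0.44  1.5  -0.37  1.11 -0.77] F [ 0.1  0.5 -0.4] op 0.050
```

View pics/w13.png

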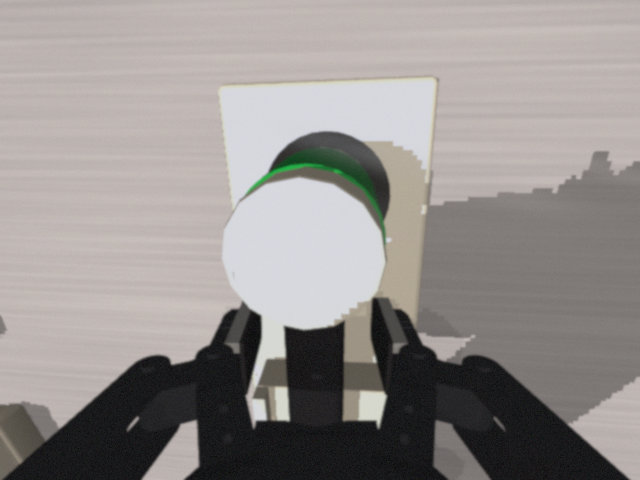

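```bash
python3 -m creep '[[[-0.001,-0.003,-0.03,0],[-0.002,-0.004,-0.04,0],[-0.002,-0.004,-0.045,0],[-0.002,-0.004,-0.045,0],[-0.02,0,-0.04,0],[-0.04,0,-0.02,0],[-0.04,0,0,0],[0,0,0,0]]]';  python3 -c "
from plan import *
s,R=st();save('wrist','w14');save('scene','s14');save('top','t14');crop('t14','t14a',380,125,120,180,3)"
```

```text
time: 38.3
ee_pos: [0.4226, -0.3185, 0.2486]
eef_rot: [-3.047, 0.017, 0.076]
ft_force: [-0.0, -2.0, 0.2]
opening: 0.584
t38.30 p [ 0.4226 -0.3185  0.2486] x [ 0.999 -0.009 -0.05 ] z [-0.049  0.094 -0.994] q [ 0.25  0.36  0.54  1.46 -0.22  1.48 -0.77] F [-0.  -2.   0.2] op 0.050
```

View pics/w14.png

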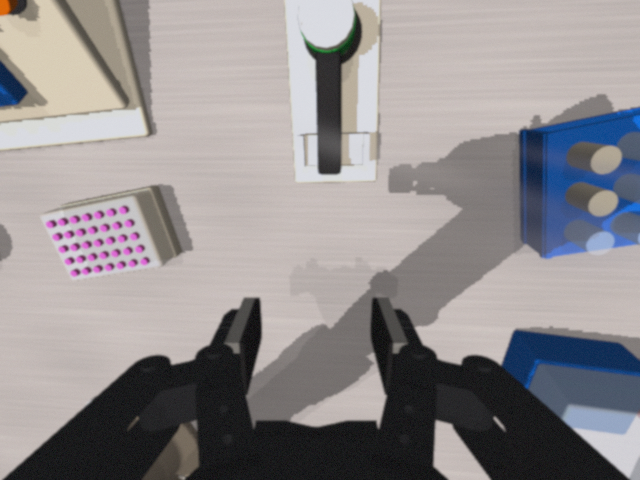

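View pics/s14.png

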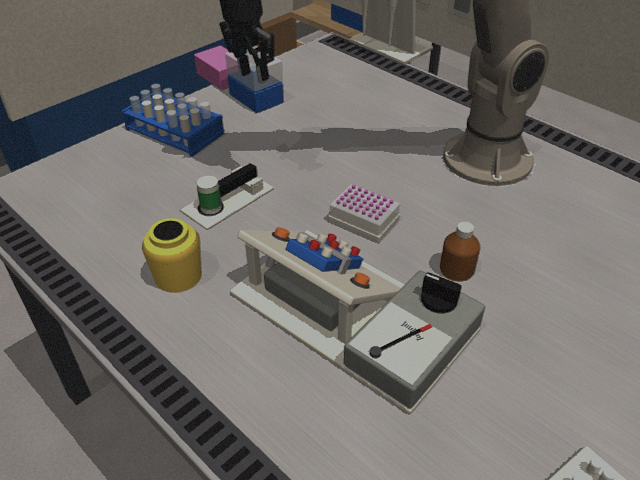

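View pics/t14.png

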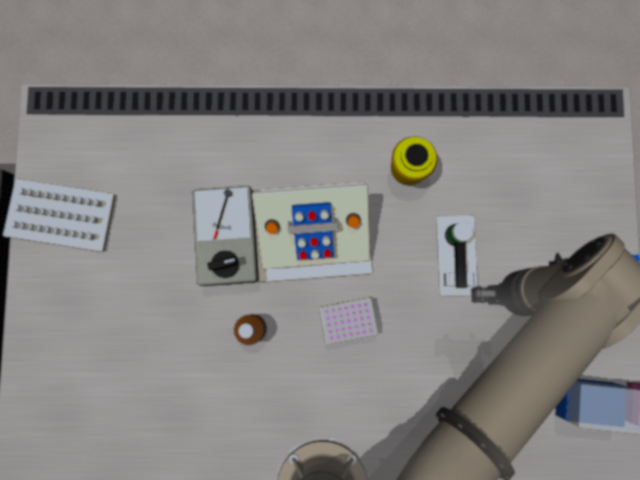

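```bash
python3 - <<'E'
from h import *
crop('s14','a',140,140,140,150,4);crop('s14','b',225,210,270,200,2.96)
a=cv2.imread('pics/a.png');b=cv2.imread('pics/b.png')
a=cv2.resize(a,(373,400));b=cv2.resize(b,(420,311));c=np.zeros((400,800,3),np.uint8);c[:,:373]=a;c[:311,380:]=b;cv2.imwrite('pics/fin.png',c)
W=np.load('w14.npy'); e=atz(W,(329,173),.057);n=atz(W,(328,60),.057);print(e,n,np.arctan2(*(n-e)[[1,0]]),atz(W,(326,20),.078))
E
```

```text
[ 0.45178212 -0.31325671  0.057     ] [ 0.54667938 -0.31242216  0.057     ] 0.008794040118380225 [ 0.57144607 -0.3122236   0.078     ]
```

View pics/fin.png

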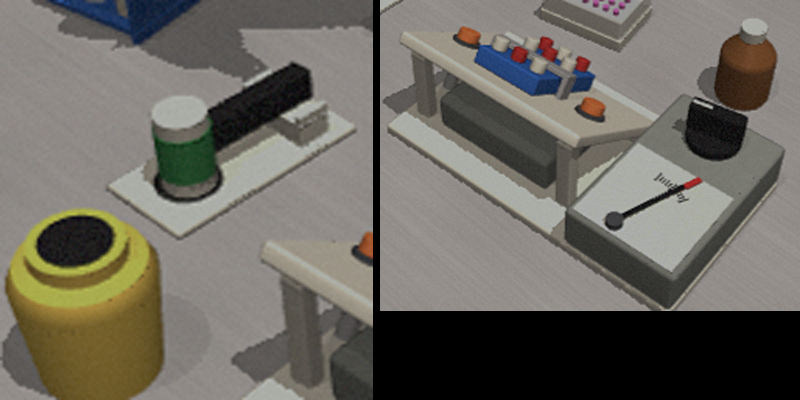

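The mallet stands on the disc with its handle on the saddle. The needle points at the red tab and both pin heads sit on their collars. Handing in.

```bash
python3 -c "
from rig import r
print(r.close_job())"
```

```text
the job is handed in; nothing more can be done
None
```

The job is done and handed in at about 38 s of the 64 s allowed. The interface reported no verdict.

- **Knob:** I turned it 80° clockwise and let go. The needle tip ended on the red tab's point, in line with it, and it still pointed there in the last scene and top views.
- **Tool tilt:** The moves could not tilt the tool directly. I tilted it by pushing against the arm's outer reach limit, then mostly removed the tilt at the inner limit, leaving about 5° of roll. At both strikes the mallet axis was within about 0.09 rad of the pins.
- **Left pin:** One blow at about 0.2 m/s commanded drove it home, with 32 N at the collar.
- **Right pin:** The blow, at about 0.24 m/s commanded, left it about 15 mm in by my estimate. I finished it with two short pushes of the mallet until the collar resisted with about 20 N. I could not measure either pin's speed directly.
- **Mallet:** It turned about 10° in the grip during those pushes, and it levelled again when I lowered it onto the rest. The last views show it upright on the black disc with its handle on the saddle. I measured it within about 5 mm of where it started and within 0.02 rad of the rest's direction.
- **Bystanders:** The bin, bottle and tip box show no visible movement in the last views.

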